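# Lay the last strip on the glued pile and weigh it down

## Robot

A 6-joint arm with a two-finger parallel gripper is mounted at the origin on the work surface. World frame = base frame: x ahead of the robot, y to its left, z up, the work surface at z = 0. Lengths are in m, angles in rad, forces in N, time in s.
With the tool pointing down it reaches from about 0.275 to 1 m from the base axis. Payload 8.4 kg.
Tool frame: the origin (TCP) lies on the centre line of the jaws, within the pads' length; the fingertips stand 25 mm ahead of it and the grasp point (between the pads) lies 6 mm ahead of it; z points along the fingers, y is the line along which they close (so a half turn about z gives the same grasp; the last joint's range is limited). The gripper opens to 85 mm and grips with 20 to 120 N. Pads are 22 mm wide; open, the fingers measure 114 mm over their backs; the gripper's body (76 mm by 85 mm) begins 54 mm behind the grasp point. The pads swing forward as they close: fully open they stand 13 mm farther back than shut.
Start: joints at [1.18, 0.353, 1.633, -0, 1.155, -0.002], TCP at [0.237, 0.578, 0.256] pointing down, gripper open.
Joint ranges: [-2.63, 2.63], [-0.92, 2.1], [0.06, 2.66], [-1.3, 4.44], [0, 2.69], [-3.02, 3.02]. Speed limits (rad/s): [2.22, 2.22, 2.79, 3.14, 3.14, 3.14].

## Interface

Orientations are given as a unit quaternion [x, y, z, w].
In Python, from rig import bot, camera, camera_info gives the robot as it stands. The module is installed in compiled form; this text tells all that it offers.
- The arm moves only by the tool arm_command, never from a script. Its argument "series" is a list of rows, each a list of 3 entries, a list of its own where there are three numbers: the shift along the tool's x, y, z normalised to -1 to 1, where 1 is 0.3 m, then the turn, a rotation vector about the tool's x, y, z normalised to -1 to 1, where 1 is 180 degrees, then the gripper command: -1 is shut, 1 is fully open, values between are in proportion. In form: [[[x, y, z], [ax, ay, az], jaw], ...]. A call has 1 to 20 rows; each row shifts and turns the commanded pose from where the row before left it, along the tool's axes as they then stand; what a row does not reach is not made up. A row lasts 1/8 s, in which the tool goes at most 62.5 mm and 10.7 degrees, less where a joint would pass 70% of its speed; a pose out of reach is approached as far as the arm can. A call with a number of a shift or a turn outside -1 to 1 is refused whole. A call with a gripper value outside its range is refused whole. The fingers move at their own pace and stop on an object; "force" is the grip in N (left out, the last holds). Time passes only in rows, so rows that do not move let the fingers close. It gives the time, the measured TCP pose, the force, the opening and the grip force at its end, in the units of the state.
- bot.read_state(): the state, without advancing time (a new reading comes with each control period).
- camera(name): name is "scene" or "top" or "wrist"; returns (picture, depth): 400x640x3 uint8, blue, green, red; 400x640 float32, m along the optical axis (not along the pixel's ray), 0 where there is no reading.
- camera_info(name): a dict with "fx", "fy", "cx", "cy" (pixels), "world_to_cam" (4x4, takes a point from world to camera coordinates). Camera axes: x right, y up, looking along -z (the intrinsics and any distortion apply to the point x, -y, -z); pixel columns grow to the right and rows downward; lengths in m; the calibration is good to about 2 mm. The wrist camera is an equidistant fisheye: a pixel r from the principal point sees the ray r / f radians off the axis. A picture is of the moment at which its call begins: read the wrist's pose just before it. camera_info takes no time and is no camera call; for the wrist camera it gives the pose at the moment of the call.
- bot.sign_off(): hands the job in; it is judged then, once.
The state is a dict: "time": time; "joint_positions": joint angles; "dq": joint speeds; "joint_torque": joint torques, N m; "tcp_pos": TCP position; "orientation": TCP orientation; "wrist_force": force on the tool from outside, world axes, zero at the start; "ft_torque": the same for the moment, N m; "finger_gap": finger opening in m; "gripper_force": force on a finger pad.
Only numpy, scipy, OpenCV 4.12 (cv2) and the standard library are available. Lean on these libraries where they do the work, as an engineer would, in place of code of your own. Each camera call takes 0.05 s, during which the arm holds its last target. There are 200 camera calls.

## Task

Take the loose wooden strip off the sloping rack and lay it flat on top of the pile of strips in the gluing cradle, its sides and ends flush with those below; nobody counted the pile, so lower it gently until you feel it rest, never dropping it or pressing hard, and let it go. Then set the iron weight upright on the middle of that strip, just as gently, and let go of it. Leave the pepper mill and the small bowl where they stand.

Things in the scene. Friction and masses are not known exactly. Their poses are not given: they have to be found in the camera images.
- strip: The loose dark wooden strip, 150 (its x) x 60 (its y) x 18 mm (its z), about 0.12 kg, the same either way round. Origin: centre of its underside; z out of its upper face. It starts on the sloping rack, upper face tipped 35 degrees towards the robot; it overhangs the rack by 10 mm along both long sides, so it can be gripped across its 60 mm width with the tool tilted square to the slope.
- rack: Fixed wooden rack: a 40 mm wide sloping board rising 35 degrees towards the rack's +x (low end on the robot's side), a lip at its low end standing 12 mm out of the slope, and an 80 x 150 mm foot. Origin: centre of the foot's underside. The strip's middle lies about 70 mm above the table; the rack's top is 120 mm up.
- cradle: Fixed gluing cradle, base 190 (its x) x 100 (its y) x 20 mm, rims up to 30 mm high. Origin: centre of its underside on the table. Centred on it, long side along its x, stands a pile of strips of the same 150 x 60 mm outline, glued together, on a cork pad that yields about 1 mm per 4 N. The pile's height is not known: its top is somewhere from 60 to 117 mm above the table.
- weight: Loose dark iron weight: a disc 54 mm across and 32 mm high, a neck 18 mm across, and on top a round grip knob 28 mm across from 52 to 70 mm above the underside; 72 mm high in all, 0.45 to 0.8 kg. Origin: centre of its underside; z up.
- mill: Bystander: turned wooden pepper mill, 56 mm across and 152 mm high, standing upright. Origin: centre of its underside.
- bowl: Bystander: small open wooden bowl, 100 mm across and 42 mm high. Origin: centre of its underside.
Things that resemble listed ones, but are neither listed nor needed, are in the scene too. Leave any blue look-alike of the strip alone.

How it is judged:
By the outcome, as a careful person would: the job done as asked, in the order asked, and still so for the second after the job is handed in, with the robot touching nothing.
It also fails if it takes over 62 s, if anything falls off the work surface, if the arm or the gripper's body presses on something with over 40 N, if the wrist force passes 120 N, or if a joint passes its speed limit or range.

## Working session

There is one attempt and no reset: what is moved stays moved. The work goes in short steps, Python scripts to look and compute and a tool call to move; the robot and the scene stay as the last step left them, time stands still between calls to the robot, and variables do not carry over. Pictures are saved under pics/ and viewed, at most 10 in all, crops included, and the job is handed in when it is done.

Besides the shell and the picture viewer there is one more tool, called after "Request:" by a JSON object that holds its "api" and its "payload", one argument or row to a line. arm_command: Moves the arm, as the interface text tells. Its arguments: {"type":"object","properties":{"series":{"type":"array","items":{"type":"array"}},"force":{"type":"number"}},"required":["series"]}

```bash
mkdir -p pics; cat > h.py <<'E'
import numpy as np,cv2
from rig import bot,camera,camera_info
from scipy.spatial.transform import Rotation as R
def w(name,u,v,d,ci=None):
    c=ci or camera_info(name);T=np.linalg.inv(np.array(c['world_to_cam']))
    p=np.array([(u-c['cx'])/c['fx']*d,-(v-c['cy'])/c['fy']*d,-d,1]);return (T@p)[:3]
def cloud(name,dep):
    c=camera_info(name);T=np.linalg.inv(np.array(c['world_to_cam']))
    v,u=np.mgrid[:400,:640]
    P=np.stack([(u-c['cx'])/c['fx']*dep,-(v-c['cy'])/c['fy']*dep,-dep,np.ones_like(dep)],-1)@T.T
    P=P[...,:3];P[dep==0]=np.nan;return P
E
python3 - <<'E'
from h import *
for n in ('scene','top'):
    a,d=camera(n);cv2.imwrite(f'pics/{n}.png',a);np.save(n+'.npy',d)
    c=camera_info(n);print({k:(np.round(v,3).tolist()) for k,v in c.items() if not isinstance(v,str)})
print(bot.read_state())
E
```

```text
{'fx': 484.548, 'fy': 484.548, 'cx': 324.437, 'cy': 195.384, 'world_to_cam': [[-0.346, 0.938, 0.001, 0.081], [-0.784, -0.29, 0.549, 0.338], [0.516, 0.19, 0.836, -1.655], [0.0, 0.0, 0.0, 1.0]]}
{'fx': 381.58, 'fy': 381.58, 'cx': 315.198, 'cy': 203.226, 'world_to_cam': [[0.017, -1.0, 0.021, 0.044], [0.989, 0.02, 0.146, -0.497], [-0.146, 0.019, 0.989, -0.993], [0.0, 0.0, 0.0, 1.0]]}
{'time': 0.1, 'joint_positions': array([ 1.17960487e+00,  3.53598028e-01,  1.63402609e+00, -1.28628175e-06,
        1.15517423e+00, -2.38872131e-03]), 'dq': array([ 7.15533390e-04, -7.90626856e-04, -1.69869181e-03, -1.96549260e-03,
       -2.52683994e-04,  4.07664273e-05]), 'joint_torque': array([ 1.07047916e-03, -6.06354976e+01, -3.42817104e+01,  2.29544585e-04,
        3.84654137e-03,  3.44567707e-05]), 'tcp_pos': array([0.23677838, 0.57801308, 0.25563918]), 'orientation': array([ 1.93178921e-01,  9.81163361e-01, -5.91328111e-04, -1.17293505e-04]), 'wrist_force': array([-0.21806229,  0.21075958,  0.95995768]), 'ft_torque': array([-0.01505997, -0.02019379,  0.01213764]), 'gripper_force': 0.0, 'finger_gap': 0.08515331629096852}
```

View pics/scene.png

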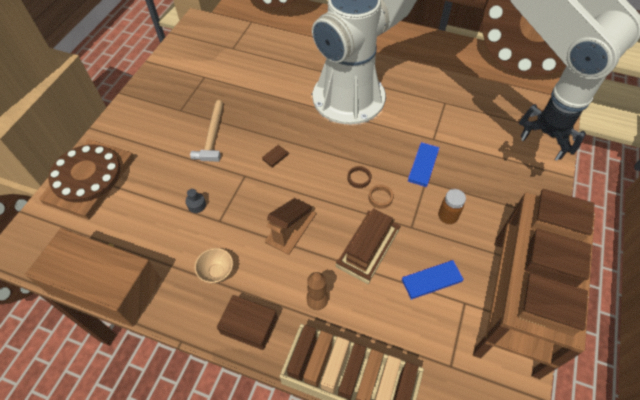

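View pics/top.png

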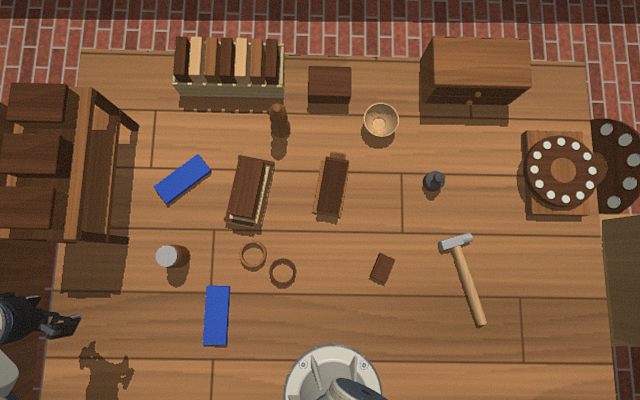

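The strip is the dark plank on the rack, at top (330,185) and scene (291,213). Things that could be taken for it:
- dark block, top (330,85)
- strips in the box, top (230,62)
- small dark piece, top (382,268)
- blue look-alikes, top (183,178) and (216,316)
- pile in the cradle, top (250,188)

The weight is at top (433,181), the mill at (280,120) and the bowl at (380,120). I'll check these in a close crop and measure from depth.

```bash
python3 - <<'E'
from h import *
a=cv2.imread('pics/top.png')[110:240,210:450];cv2.imwrite('pics/crop.png',cv2.resize(a,None,fx=3.3,fy=3.3,interpolation=cv2.INTER_CUBIC))
d=np.load('top.npy');P=cloud('top',d);np.save('P.npy',P)
for u,v in [(320,207),(334,160),(340,185),(330,185),(250,170),(240,205),(250,188),(433,181),(280,110),(380,120),(183,178),(400,200),(200,220)]: print(u,v,P[v,u].round(4))
# pile top: 
def box(x0,x1,y0,y1,lo,hi):
    m=np.zeros((400,640),bool);m[y0:y1,x0:x1]=1
    return m&(P[...,2]>lo)&(P[...,2]<hi)
m=box(222,280,150,230,.055,.13);z=P[m][:,2];print('pile z',np.percentile(z,[5,25,50,75,95]))
zt=np.median(z);m=m&(abs(P[...,2]-zt)<.006);q=P[m][:,:2].astype(np.float32);print(cv2.minAreaRect(q),q.mean(0))
# strip
m=box(308,355,145,222,.015,.14);q=P[m]
# plane ransac
rng=np.random.default_rng(0);best=0
for _ in range(500):
    s=q[rng.choice(len(q),3)];n=np.cross(s[1]-s[0],s[2]-s[0]);l=np.linalg.norm(n)
    if l<1e-6:continue
    n/=l;k=abs((q-s[0])@n)<.003
    if k.sum()>best:best=k.sum();K=k
s=q[K];c=s.mean(0);n=np.linalg.svd(s-c)[2][2];n*=np.sign(n[2]);print('strip',len(q),best,c,n,np.degrees(np.arccos(n[2])))
h=np.array([n[0],n[1],0]);h/=np.linalg.norm(h);y=np.cross([0,0,1],h);x=np.cross(y,n)
e=np.c_[(s-c)@x,(s-c)@y].astype(np.float32);r=cv2.minAreaRect(e);print('dir x',x,r,c+x*r[0][0]+y*r[0][1])
print('yaw deg downhill',np.degrees(np.arctan2(h[1],h[0])))
# weight
m=box(415,452,160,200,.01,.09);q=P[m];print('w max',q[:,2].max())
for lo,hi in((.06,.08),(.025,.04)):
    k=q[(q[:,2]>lo)&(q[:,2]<hi)];print(lo,len(k),cv2.minEnclosingCircle(k[:,:2].astype(np.float32)),k.mean(0))
for nm,b in(('mill',(262,300,95,145)),('bowl',(358,402,98,140))):
    m=box(*b,.02,.17);q=P[m];print(nm,q[:,2].max(),q[:,:2].min(0),q[:,:2].max(0))
E
```

```text
320 207 [0.4842 0.0411 0.0516]
334 160 [0.5936 0.0102 0.1248]
340 185 [ 0.5372 -0.0083  0.0897]
330 185 [0.5372 0.0173 0.0867]
250 170 [0.573  0.2252 0.0837]
240 205 [0.4809 0.247  0.0832]
250 188 [0.5258 0.2235 0.0822]
433 181 [ 0.5644 -0.2678  0.0359]
280 110 [0.713  0.1475 0.1458]
380 120 [ 0.747  -0.1294  0.0053]
183 178 [0.562  0.4185 0.017 ]
400 200 [ 0.5158 -0.1851 -0.0007]
200 220 [ 0.4486  0.37   -0.0008]
pile z [0.07173556 0.08147054 0.08276286 0.08408276 0.08572223]
((0.5283027291297913, 0.2340729534626007), (0.0609411746263504, 0.1502266526222229), 80.13075256347656) [0.52722824 0.23351036]
strip 1396 1131 [0.53473459 0.01183236 0.08579494] [-0.56595196  0.08761757  0.8197692 ] 34.93830376834191
dir x [-0.81011841  0.12541808 -0.57269404] ((0.0033099427819252014, 0.0002403073012828827), (0.05991879850625992, 0.1515333503484726), 89.89672088623047) [0.53201638 0.01201001 0.08389935]
yaw deg downhill 171.19964596125524
w max 0.07341411222743832
0.06 94 ((0.5679512023925781, -0.27508261799812317), 0.014234840869903564) [ 0.56704043 -0.27367803  0.06916758]
0.025 205 ((0.5671988129615784, -0.2753176689147949), 0.02728276140987873) [ 0.56352368 -0.26866225  0.03281261]
mill 0.1537996009339876 [0.68871293 0.13060402] [0.80855768 0.19046982]
bowl 0.04542462929195179 [ 0.68601125 -0.17329899] [ 0.78390195 -0.07755723]
```

View pics/crop.png

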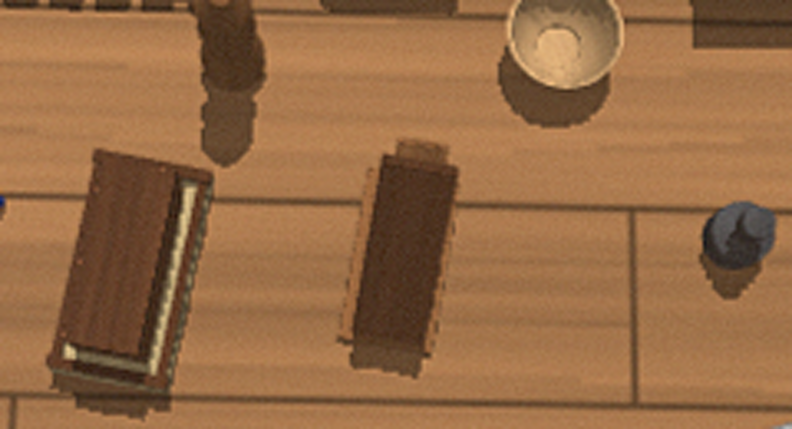

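The crop (3.3x from origin 210,110) shows the strip alone on the rack at (405,255), the pile in the cradle at (130,265), and the weight at (740,235). Depth gives a strip of 151x60 mm with a 34.9° tilt, a pile outline of 150x61 mm with its top at about 83 mm, and a weight 73 mm high. All three match the description.

```bash
cat >> h.py <<'E'
def frame(z,y):
    z=np.array(z,float)/np.linalg.norm(z);y=np.array(y,float);y-=z*(y@z);y/=np.linalg.norm(y)
    return R.from_matrix(np.c_[np.cross(y,z),y,z])
def plan(p0,q0,p1,q1,lin=.035,ang=9):
    "turn in place first, then shift; prints per-row numbers"
    rv=(q0.inv()*q1).as_rotvec();n=max(1,int(np.ceil(np.degrees(np.linalg.norm(rv))/ang)));print('turn total',(rv/np.pi).round(4),'rows',n,(rv/np.pi/n).round(4))
    s=q1.inv().apply(np.array(p1)-p0);m=max(1,int(np.ceil(np.linalg.norm(s)/lin)));print('shift total',(s/.3).round(4),'rows',m,(s/.3/m).round(4))
def now():
    s=bot.read_state();return s['tcp_pos'],R.from_quat(s['orientation'])
N=np.array([-.566,.0876,.8198]);C=np.array([.532,.012,.0839])
QG=frame(-N,[.153,.988,0])
E
python3 - <<'E'
from h import *
p,q=now();plan(p,q,C+.1*N,QG);print(QG.as_matrix().round(3))
E
```

```text
turn total [-0.0232 -0.1932 -0.0724] rows 5 [-0.0046 -0.0386 -0.0145]
shift total [-0.706  -1.7139  0.8582] rows 18 [-0.0392 -0.0952  0.0477]
[[-0.81   0.153  0.566]
 [ 0.125  0.988 -0.088]
 [-0.573  0.    -0.82 ]]
```

Request:
{"api": "arm_command", "payload": {
  "series": [
    [[0, 0, 0], [-0.0046, -0.0386, -0.0145], 1],
    [[0, 0, 0], [-0.0046, -0.0386, -0.0145], 1],
    [[0, 0, 0], [-0.0046, -0.0386, -0.0145], 1],
    [[0, 0, 0], [-0.0046, -0.0386, -0.0145], 1],
    [[0, 0, 0], [-0.0046, -0.0386, -0.0145], 1],
    [[-0.047, -0.114, 0.057], [0, 0, 0], 1],
    [[-0.047, -0.114, 0.057], [0, 0, 0], 1],
    [[-0.047, -0.114, 0.057], [0, 0, 0], 1],
    [[-0.047, -0.114, 0.057], [0, 0, 0], 1],
    [[-0.047, -0.114, 0.057], [0, 0, 0], 1],
    [[-0.047, -0.114, 0.057], [0, 0, 0], 1],
    [[-0.047, -0.114, 0.057], [0, 0, 0], 1],
    [[-0.047, -0.114, 0.057], [0, 0, 0], 1],
    [[-0.047, -0.114, 0.057], [0, 0, 0], 1],
    [[-0.047, -0.114, 0.057], [0, 0, 0], 1],
    [[-0.047, -0.114, 0.057], [0, 0, 0], 1],
    [[-0.047, -0.114, 0.057], [0, 0, 0], 1],
    [[-0.047, -0.114, 0.057], [0, 0, 0], 1],
    [[-0.047, -0.114, 0.057], [0, 0, 0], 1],
    [[-0.047, -0.114, 0.057], [0, 0, 0], 1]
  ]
}}

```text
time: 2.6
tcp_pos: [0.4752, 0.0213, 0.1667]
orientation: [0.074, 0.951, -0.022, 0.299]
wrist_force: [4.0, -0.6, 2.3]
finger_gap: 0.0856
gripper_force: 0.0
```

Request:
{"api": "arm_command", "payload": {
  "series": [
    [[0, 0, 0], [0, 0, 0], 1],
    [[0, 0, 0], [0, 0, 0], 1]
  ]
}}

```text
time: 2.85
tcp_pos: [0.4748, 0.0224, 0.1667]
orientation: [0.073, 0.951, -0.023, 0.299]
wrist_force: [-0.1, -0.3, 1.0]
finger_gap: 0.0855
gripper_force: 0.0
```

```bash
python3 - <<'E'
from h import *
p,q=now();print(p,C+.1*N);plan(p,q,C-.003*N,QG)
ci=camera_info('wrist');print({k:(np.round(v,3).tolist()) for k,v in ci.items() if not isinstance(v,str)})
a,d=camera('wrist');cv2.imwrite('pics/wr1.png',a);print(bot.read_state()['wrist_force'])
E
```

```text
[0.47475981 0.02242824 0.16670958] [0.4754  0.02076 0.16588]
turn total [ 0.0001 -0.0003 -0.0001] rows 1 [ 0.0001 -0.0003 -0.0001]
shift total [-0.0008 -0.0052  0.3473] rows 3 [-0.0003 -0.0017  0.1158]
{'fx': 309.707, 'fy': 309.707, 'cx': 315.008, 'cy': 201.187, 'world_to_cam': [[0.152, 0.988, 0.0, -0.094], [-0.603, 0.093, -0.792, 0.379], [-0.783, 0.12, 0.61, 0.133], [0.0, 0.0, 0.0, 1.0]]}
[ 0.29785593 -1.39317749  0.58019175]
```

View pics/wr1.png

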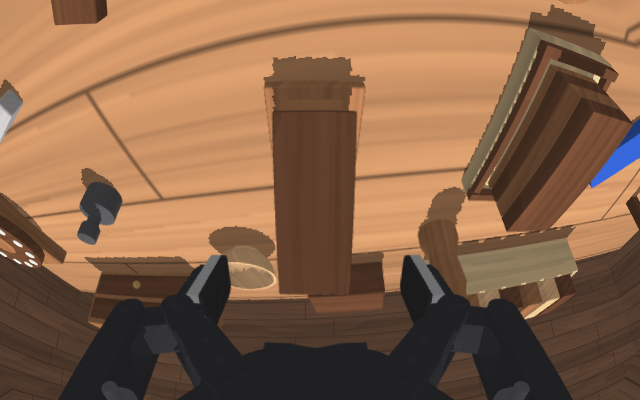

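The wrist view shows the strip (columns 275–355) midway between the open fingers (225 and 405), aligned with the tool. I'll descend and grip.

Request:
{"api": "arm_command", "payload": {
  "series": [
    [[0, -0.005, 0.05], [0, 0, 0], 1],
    [[0, 0, 0.05], [0, 0, 0], 1],
    [[0, 0, 0.05], [0, 0, 0], 1],
    [[0, 0, 0.05], [0, 0, 0], 1],
    [[0, 0, 0.05], [0, 0, 0], 1],
    [[0, 0, 0.05], [0, 0, 0], 1],
    [[0, 0, 0.03], [0, 0, 0], 1],
    [[0, 0, 0.017], [0, 0, 0], 1],
    [[0, 0, 0], [0, 0, 0], 1],
    [[0, 0, 0], [0, 0, 0], 1]
  ],
  "force": 40
}}

```text
time: 4.15
tcp_pos: [0.5393, 0.0122, 0.1197]
orientation: [0.074, 0.96, -0.02, 0.269]
wrist_force: [-0.2, -0.6, 0.4]
finger_gap: 0.0851
gripper_force: 0.0
```

Request:
{"api": "arm_command", "payload": {
  "series": [
    [[0, 0, 0], [0, 0, 0], 0.2],
    [[0, 0, 0], [0, 0, 0], 0.2],
    [[0, 0, 0], [0, 0, 0], 0.2],
    [[0, 0, 0], [0, 0, 0], 0.2],
    [[0, 0, 0], [0, 0, 0], 0.2],
    [[0, 0, 0], [0, 0, 0], 0.2]
  ]
}}

```text
time: 4.9
tcp_pos: [0.5396, 0.0122, 0.1196]
orientation: [0.074, 0.96, -0.02, 0.269]
wrist_force: [-0.0, -0.7, -0.9]
finger_gap: 0.0514
gripper_force: 0.0
```

The commanded pose wasn't reached: TCP is about 38 mm high and the tilt has drifted. I'll check for a joint limit.

```bash
python3 - <<'E'
from h import *
s=bot.read_state();print(s['joint_positions'].round(3),s['tcp_pos'])
p,q=now();print(q.as_matrix().round(3))
E
```

```text
[ 0.094  0.287  2.285 -1.295  0.132 -0.065] [0.53958283 0.01221966 0.11958799]
[[-0.844  0.153  0.514]
 [ 0.131  0.988 -0.078]
 [-0.52   0.001 -0.854]]
```

Request:
{"api": "arm_command", "payload": {
  "series": [
    [[0, 0, 0], [0, 0, 0], 1],
    [[0, 0, 0], [0, 0, 0], 1],
    [[0, 0, 0], [0, 0, 0], 1],
    [[0, 0, 0], [0, 0, 0], 1],
    [[0, 0, 0], [0, 0, 0], 1]
  ]
}}

```text
time: 5.52
tcp_pos: [0.5396, 0.0122, 0.1196]
orientation: [0.074, 0.96, -0.02, 0.269]
wrist_force: [0.1, 0.2, -0.0]
finger_gap: 0.0854
gripper_force: 0.0
```

```bash
cat >> h.py <<'E'
from scipy.optimize import least_squares
def ori(j): return R.from_euler('ZYZYZ',[j[0],j[1]+j[2],j[3],j[4],j[5]+np.pi/2])
def fk(j,L):
    h,a,b,d=L;r=a*np.sin(j[1])+b*np.sin(j[1]+j[2]);z=h+a*np.cos(j[1])+b*np.cos(j[1]+j[2]);o=ori(j)
    return np.array([r*np.cos(j[0]),r*np.sin(j[0]),z])+d*o.as_matrix()[:,2],o
J=[([1.1796,.3536,1.634,0,1.1552,-.0024],[.23678,.57801,.25564]),([.094,.287,2.285,-1.295,.132,-.065],[.53958,.01222,.11959])]
E
python3 - <<'E'
from h import *
print(ori(J[0][0]).as_matrix().round(3),ori(J[1][0]).as_matrix().round(3))
f=lambda L:np.concatenate([fk(j,L)[0]-p for j,p in J])
s=least_squares(f,[.3,.4,.4,.2]);print(s.x,f(s.x))
L=s.x
def ik(p,q,j0):
    f=lambda j:np.r_[(fk(j,L)[0]-p)*10,(q.inv()*fk(j,L)[1]).as_rotvec()]
    lo=[-2.63,-.92,.06,-1.3,0,-3.02];hi=[2.63,2.1,2.66,4.44,2.69,3.02]
    r=least_squares(f,np.clip(j0,np.array(lo)+.01,np.array(hi)-.01),bounds=(lo,hi));return r.x.round(3),r.cost
for nm,p in(('grasp',C-.003*N),('up',C+.1*N)):
  for k in(0,1):
    q=QG*R.from_euler('z',np.pi*k)
    for j0 in([.1,.3,2.3,3.1,.2,-1.4],[.1,.3,2.3,3.1,.2,1.7],[.1,.3,2.3,0,.2,1.7],[.1,.3,2.3,0,.2,-1.4]):print(nm,k,ik(p,q,j0))
E
```

```text
Traceback (most recent call last):
  File "h.py", line 24, in ori
    def ori(j): return R.from_euler('ZYZYZ',[j[0],j[1]+j[2],j[3],j[4],j[5]+np.pi/2])
                       ~~~~~~~~~~~~^^^^^^^^^^^^^^^^^^^^^^^^^^^^^^^^^^^^^^^^^^^^^^^^^
  File "scipy/spatial/transform/_rotation.pyx", line 1413, in scipy.spatial.transform._rotation.Rotation.from_euler
ValueError: Expected axis specification to be a non-empty string of upto 3 characters, got ZYZYZ
```

```bash
sed -i "s/^def ori.*/def ori(j): return R.from_euler('ZY',[j[0],j[1]+j[2]])*R.from_euler('ZYZ',[j[3],j[4],j[5]+np.pi\/2])/" h.py
cat > ikm.py <<'E'
from h import *
f=lambda L:np.concatenate([fk(j,L)[0]-p for j,p in J])
L=least_squares(f,[.3,.4,.4,.2]).x
def ik(p,q,j0):
    f=lambda j:np.r_[(fk(j,L)[0]-p)*10,(q.inv()*fk(j,L)[1]).as_rotvec()]
    lo=[-2.63,-.92,.06,-1.3,0,-3.02];hi=[2.63,2.1,2.66,4.44,2.69,3.02]
    r=least_squares(f,np.clip(j0,np.array(lo)+.01,np.array(hi)-.01),bounds=(lo,hi));return r.x.round(3),round(r.cost,6)
E
python3 - <<'E'
from ikm import *
print(ori(J[0][0]).as_matrix().round(3),ori(J[1][0]).as_matrix().round(3),L,f(L))
for nm,p in(('grasp',C-.003*N),('up',C+.1*N)):
  for k in(0,1):
    q=QG*R.from_euler('z',np.pi*k)
    for j0 in([.1,.3,2.3,3.1,.2,-1.4],[.1,.3,2.3,3.1,.2,1.7],[.1,.3,2.3,0,.2,1.7],[.1,.3,2.3,0,.2,-1.4]):print(nm,k,ik(p,q,j0))
E
```

```text
[[-0.925  0.379 -0.   ]
 [ 0.379  0.925 -0.001]
 [ 0.    -0.001 -1.   ]] [[-0.844  0.153  0.514]
 [ 0.131  0.988 -0.079]
 [-0.52   0.001 -0.854]] [0.03922638 0.67056774 0.4274394  0.23862696] [ 0.00067489 -0.00229767  0.00099629  0.00157168  0.00844417 -0.00099629]
grasp 0 (array([ 0.02 ,  0.338,  2.316,  0.821,  0.   , -2.243]), np.float64(0.011772))
grasp 0 (array([0.082, 0.35 , 2.382, 3.768, 0.23 , 1.151]), np.float64(0.0))
grasp 0 (array([ 0.065,  0.339,  2.306, -1.3  ,  0.1  , -0.078]), np.float64(0.008956))
grasp 0 (array([ 0.065,  0.339,  2.306, -1.3  ,  0.1  , -0.078]), np.float64(0.008956))
grasp 1 (array([ 0.082,  0.35 ,  2.382,  3.768,  0.23 , -1.99 ]), np.float64(0.0))
grasp 1 (array([ 0.082,  0.35 ,  2.382,  3.768,  0.23 , -1.99 ]), np.float64(0.0))
grasp 1 (array([ 0.06 ,  0.339,  2.306, -1.269,  0.089,  3.02 ]), np.float64(0.009258))
grasp 1 (array([ 0.118,  0.346,  2.296, -1.3  ,  0.209, -3.02 ]), np.float64(0.023614))
up 0 (array([ 0.122,  0.131,  2.37 , -1.269,  0.164, -0.078]), np.float64(0.0))
up 0 (array([0.112, 0.131, 2.402, 4.44 , 0.143, 0.487]), np.float64(0.001586))
up 0 (array([ 0.122,  0.131,  2.37 , -1.269,  0.164, -0.078]), np.float64(0.0))
up 0 (array([ 0.122,  0.131,  2.37 , -1.269,  0.164, -0.078]), np.float64(0.0))
up 1 (array([ 0.112,  0.131,  2.402,  4.44 ,  0.143, -2.655]), np.float64(0.001586))
up 1 (array([0.041, 0.127, 2.387, 0.703, 0.   , 1.026]), np.float64(0.006606))
up 1 (array([ 0.121,  0.13 ,  2.368, -1.227,  0.164,  3.02 ]), np.float64(1e-05))
up 1 (array([ 0.174,  0.138,  2.364, -1.3  ,  0.26 , -3.02 ]), np.float64(0.010565))
```

```bash
python3 - <<'E'
from ikm import *
q=QG*R.from_euler('z',np.pi)
for nm,D in(('N',N),('out',np.array([.3,0,.95])),('z',np.array([0,0,1.]))):
  j=[ .082,.35,2.382,3.768,.23,-1.99]
  for s in(0,.02,.04,.06,.08,.1):
    j,c=ik(C-.003*N+s*D,q,j);print(nm,s,j,c)
E
```

```text
N 0 [ 0.082  0.35   2.382  3.768  0.23  -1.99 ] 0.0
N 0.02 [ 0.089  0.307  2.384  3.903  0.2   -2.122] 0.0
N 0.04 [ 0.096  0.265  2.384  4.092  0.175 -2.308] 0.0
N 0.06 [ 0.104  0.222  2.382  4.347  0.157 -2.56 ] 0.0
N 0.08 [ 0.108  0.18   2.389  4.44   0.15  -2.653] 0.000209
N 0.1 [ 0.111  0.138  2.4    4.44   0.144 -2.655] 0.001327
out 0 [ 0.082  0.35   2.382  3.768  0.23  -1.99 ] 0.0
out 0.02 [ 0.08   0.319  2.347  3.979  0.18  -2.207] 0.0
out 0.04 [ 0.079  0.291  2.311  4.309  0.144 -2.542] 0.0
out 0.06 [ 0.075  0.266  2.289  4.44   0.129 -2.682] 0.000325
out 0.08 [ 0.069  0.243  2.272  4.44   0.117 -2.691] 0.001945
out 0.1 [ 0.063  0.221  2.255  4.44   0.104 -2.7  ] 0.004876
z 0 [ 0.082  0.35   2.382  3.768  0.23  -1.99 ] 0.0
z 0.02 [ 0.082  0.311  2.358  3.97   0.182 -2.197] 0.0
z 0.04 [ 0.082  0.275  2.331  4.286  0.147 -2.517] 0.0
z 0.06 [ 0.078  0.241  2.317  4.44   0.132 -2.679] 0.000265
z 0.08 [ 0.073  0.209  2.31   4.44   0.119 -2.688] 0.001818
z 0.1 [ 0.067  0.178  2.301  4.44   0.107 -2.696] 0.004763
```

```bash
cat > way.py <<'E'
from ikm import *
QF=QG*R.from_euler('z',np.pi)
H=np.array([.485,.02,.19])
o=lambda *w:R.from_euler('ZY',[.1,2.5])*R.from_euler('ZYZ',[w[0],w[1],1.778-w[0]+np.pi/2])
V1=o(0,.6);V0=V1*R.from_euler('z',-np.pi)
W=[o(.6,.4),o(1.3,.33),o(2,.33),o(2.7,.33),o(3.4,.3)]
def seg(a,b,n,j):
    (p,q),(P,Q)=a,b;rv=(q.inv()*Q).as_rotvec();s=np.array(P)-p
    # constant per-row body twist: shift t in tool axes then turn
    G=sum((q*R.from_rotvec(rv*i/n)).as_matrix() for i in range(n))
    t=np.linalg.solve(G,s)
    print('rows',n,'shift',(t/.3).round(4),'turn',(rv/np.pi/n).round(4))
    for f in(.5,1): j,c=ik(p+s*f,q*R.from_rotvec(rv*f),j);print('    ',j,c)
    return j
E
python3 - <<'E'
from way import *
p,q=now();j=bot.read_state()['joint_positions']
a=(p,q)
S=[((p+.05*N),q,3),(H,V0,6),(H,V0*R.from_euler('z',np.pi/2),10),(H,V1,10)]+[(H,w,4) for w in W]+[(C+.055*N,W[-1],5),(C+.05*N,QF,4),(C-.003*N,QF,8)]
for P,Q,n in S: j=seg(a,(P,Q),n,j);a=(P,Q)
E
```

```text
rows 3 shift [ 0.0035  0.0001 -0.0554] turn [0. 0. 0.]
     [ 0.082  0.234  2.287 -0.951  0.148 -0.422] 0.0
     [ 0.091  0.185  2.282 -0.731  0.188 -0.639] 0.0
rows 6 shift [ 0.0086 -0.0001 -0.0205] turn [-0.0011  0.0269 -0.0023]
     [ 0.062  0.182  2.151 -0.107  0.522 -1.293] 0.0
     [ 0.04   0.212  2.031  0.003  0.857 -1.426] 0.0
rows 10 shift [ 0.  0. -0.] turn [ 0.   -0.    0.05]
     [ 0.04   0.212  2.031  0.003  0.857 -0.64 ] 0.0
     [0.04  0.212 2.031 0.003 0.857 0.145] 0.0
rows 10 shift [ 0. -0. -0.] turn [0.   0.   0.05]
     [0.04  0.212 2.031 0.003 0.857 0.93 ] 0.0
     [0.04  0.212 2.031 0.003 0.857 1.716] 0.0
rows 4 shift [ 0. -0. -0.] turn [ 0.0212  0.0173 -0.0053]
     [-0.023  0.18   2.091  0.198  0.721  1.481] 0.0
     [-0.093  0.161  2.153  0.483  0.626  1.147] 0.0
rows 4 shift [ 0. -0. -0.] turn [ 0.0108  0.0171 -0.0034]
     [-0.133  0.148  2.211  0.738  0.55   0.863] 0.0
     [-0.174  0.144  2.271  1.061  0.522  0.506] 0.0
rows 4 shift [ 0. -0. -0.] turn [ 0.0023  0.0176 -0.0028]
     [-0.186  0.139  2.332  1.377  0.486  0.177] 0.0
     [-0.196  0.142  2.394 
[... 151 characters left out ...]
0.14   2.498  2.473  0.505 -0.865] 0.0
rows 4 shift [ 0. -0.  0.] turn [-0.0169  0.0028 -0.0025]
     [-0.023  0.128  2.503  2.83   0.438 -1.148] 0.0
     [ 0.064  0.126  2.504  3.256  0.424 -1.5  ] 0.0
rows 5 shift [-0.0259  0.0059  0.0327] turn [0. 0. 0.]
     [ 0.057  0.205  2.54   3.222  0.539 -1.469] 0.0
     [ 0.051  0.29   2.573  3.201  0.656 -1.451] 0.0
rows 4 shift [-0.0008  0.0004  0.0041] turn [-0.0107 -0.0251 -0.0019]
     [ 0.078  0.248  2.477  3.414  0.362 -1.642] 0.0
     [ 0.101  0.237  2.383  4.25   0.162 -2.464] 0.0
rows 8 shift [-0.      0.      0.0221] turn [0. 0. 0.]
     [ 0.091  0.294  2.384  3.957  0.191 -2.176] 0.0
     [ 0.082  0.35   2.382  3.768  0.23  -1.99 ] 0.0
```

Request:
{"api": "arm_command", "payload": {
  "series": [
    [[0.003, 0, -0.055], [0, 0, 0], 1],
    [[0.003, 0, -0.055], [0, 0, 0], 1],
    [[0.003, 0, -0.055], [0, 0, 0], 1],
    [[0.009, 0, -0.02], [-0.001, 0.027, -0.002], 1],
    [[0.009, 0, -0.02], [-0.001, 0.027, -0.002], 1],
    [[0.009, 0, -0.02], [-0.001, 0.027, -0.002], 1],
    [[0.009, 0, -0.02], [-0.001, 0.027, -0.002], 1],
    [[0.009, 0, -0.02], [-0.001, 0.027, -0.002], 1],
    [[0.009, 0, -0.02], [-0.001, 0.027, -0.002], 1],
    [[0, 0, 0], [0, 0, 0.05], 1],
    [[0, 0, 0], [0, 0, 0.05], 1],
    [[0, 0, 0], [0, 0, 0.05], 1],
    [[0, 0, 0], [0, 0, 0.05], 1],
    [[0, 0, 0], [0, 0, 0.05], 1],
    [[0, 0, 0], [0, 0, 0.05], 1],
    [[0, 0, 0], [0, 0, 0.05], 1],
    [[0, 0, 0], [0, 0, 0.05], 1],
    [[0, 0, 0], [0, 0, 0.05], 1],
    [[0, 0, 0], [0, 0, 0.05], 1]
  ]
}}

```text
time: 7.9
tcp_pos: [0.4868, 0.0171, 0.1869]
orientation: [0.75, 0.661, 0.023, 0.026]
wrist_force: [-1.1, 0.1, -0.1]
finger_gap: 0.0854
gripper_force: 0.0
```

Request:
{"api": "arm_command", "payload": {
  "series": [
    [[0, 0, 0], [0, 0, 0.05], 1],
    [[0, 0, 0], [0, 0, 0.05], 1],
    [[0, 0, 0], [0, 0, 0.05], 1],
    [[0, 0, 0], [0, 0, 0.05], 1],
    [[0, 0, 0], [0, 0, 0.05], 1],
    [[0, 0, 0], [0, 0, 0.05], 1],
    [[0, 0, 0], [0, 0, 0.05], 1],
    [[0, 0, 0], [0, 0, 0.05], 1],
    [[0, 0, 0], [0, 0, 0.05], 1],
    [[0, 0, 0], [0, 0, 0.05], 1],
    [[0, 0, 0], [0, 0, 0], 1]
  ]
}}

```text
time: 9.28
tcp_pos: [0.4869, 0.0171, 0.1869]
orientation: [0.998, -0.06, 0.035, 0.003]
wrist_force: [0.6, 0.2, -0.9]
finger_gap: 0.0854
gripper_force: 0.0
```

```bash
python3 - <<'E'
from way import *
p,q=now();j=bot.read_state()['joint_positions'];print(j.round(3),p)
a=(p,q)
for P,Q,n in [(H,w,4) for w in W]: j=seg(a,(P,Q),n,j);a=(P,Q)
E
```

```text
[ 0.04   0.193  2.033 -0.016  0.847  1.74 ] [0.48687294 0.0170605  0.18694087]
rows 4 shift [-0.0014 -0.0026 -0.0025] turn [ 0.0221  0.0149 -0.0058]
     [-0.022  0.179  2.098  0.192  0.7    1.489] 0.0
     [-0.093  0.161  2.153  0.483  0.626  1.147] 0.0
rows 4 shift [ 0. -0. -0.] turn [ 0.0108  0.0171 -0.0034]
     [-0.133  0.148  2.211  0.738  0.55   0.863] 0.0
     [-0.174  0.144  2.271  1.061  0.522  0.506] 0.0
rows 4 shift [ 0. -0. -0.] turn [ 0.0023  0.0176 -0.0028]
     [-0.186  0.139  2.332  1.377  0.486  0.177] 0.0
     [-0.196  0.142  2.394  1.724  0.506 -0.184] 0.0
rows 4 shift [ 0. -0. -0.] turn [-0.0096  0.0149 -0.0028]
     [-0.156  0.136  2.446  2.085  0.474 -0.514] 0.0
     [-0.107  0.14   2.498  2.473  0.505 -0.865] 0.0
rows 4 shift [ 0. -0.  0.] turn [-0.0169  0.0028 -0.0025]
     [-0.023  0.128  2.503  2.83   0.438 -1.148] 0.0
     [ 0.064  0.126  2.504  3.256  0.424 -1.5  ] 0.0
```

Request:
{"api": "arm_command", "payload": {
  "series": [
    [[-0.001, -0.003, -0.002], [0.022, 0.015, -0.006], 1],
    [[-0.001, -0.003, -0.002], [0.022, 0.015, -0.006], 1],
    [[-0.001, -0.003, -0.002], [0.022, 0.015, -0.006], 1],
    [[-0.001, -0.003, -0.002], [0.022, 0.015, -0.006], 1],
    [[0, 0, 0], [0.011, 0.017, -0.003], 1],
    [[0, 0, 0], [0.011, 0.017, -0.003], 1],
    [[0, 0, 0], [0.011, 0.017, -0.003], 1],
    [[0, 0, 0], [0.011, 0.017, -0.003], 1],
    [[0, 0, 0], [0.002, 0.018, -0.003], 1],
    [[0, 0, 0], [0.002, 0.018, -0.003], 1],
    [[0, 0, 0], [0.002, 0.018, -0.003], 1],
    [[0, 0, 0], [0.002, 0.018, -0.003], 1],
    [[0, 0, 0], [-0.01, 0.015, -0.003], 1],
    [[0, 0, 0], [-0.01, 0.015, -0.003], 1],
    [[0, 0, 0], [-0.01, 0.015, -0.003], 1],
    [[0, 0, 0], [-0.01, 0.015, -0.003], 1],
    [[0, 0, 0], [-0.017, 0.003, -0.002], 1],
    [[0, 0, 0], [-0.017, 0.003, -0.002], 1],
    [[0, 0, 0], [-0.017, 0.003, -0.002], 1],
    [[0, 0, 0], [-0.017, 0.003, -0.002], 1]
  ]
}}

```text
time: 11.78
tcp_pos: [0.4857, 0.0205, 0.1896]
orientation: [0.889, -0.063, 0.453, -0.027]
wrist_force: [1.2, -0.6, 0.5]
finger_gap: 0.085
gripper_force: 0.0
```

```bash
python3 - <<'E'
from way import *
p,q=now();j=bot.read_state()['joint_positions'];print(j.round(3),p)
a=(p,q)
for P,Q,n in [(C+.055*N,W[-1],5),(C+.05*N,QF,4),(C-.003*N,QF,8)]: j=seg(a,(P,Q),n,j);a=(P,Q)
E
```

```text
[ 0.094  0.161  2.58   3.306  0.544 -1.52 ] [0.48568251 0.02051068 0.18962808]
rows 5 shift [-0.0261  0.006   0.0321] turn [ 0.0008 -0.0005  0.    ]
     [ 0.063  0.207  2.542  3.244  0.547 -1.484] 0.0
     [ 0.051  0.29   2.573  3.201  0.656 -1.451] 0.0
rows 4 shift [-0.0008  0.0004  0.0041] turn [-0.0107 -0.0251 -0.0019]
     [ 0.078  0.248  2.477  3.414  0.362 -1.642] 0.0
     [ 0.101  0.237  2.383  4.25   0.162 -2.464] 0.0
rows 8 shift [-0.      0.      0.0221] turn [0. 0. 0.]
     [ 0.091  0.294  2.384  3.957  0.191 -2.176] 0.0
     [ 0.082  0.35   2.382  3.768  0.23  -1.99 ] 0.0
```

```bash
cat >> h.py <<'E'
J+=[([.04,.193,2.033,-.016,.847,1.74],[.48687,.01706,.18694]),([.094,.161,2.58,3.306,.544,-1.52],[.48568,.02051,.18963])]
def fk(j,L):
    h,a,b,d,o1,e,lat=L;s=j[1]+j[2];r=o1+a*np.sin(j[1])+b*np.sin(s)+e*np.cos(s);z=h+a*np.cos(j[1])+b*np.cos(s)-e*np.sin(s);o=ori(j);c,n=np.cos(j[0]),np.sin(j[0])
    return np.array([r*c-lat*n,r*n+lat*c,z])+d*o.as_matrix()[:,2],o
E
sed -i 's/^L=.*/L=least_squares(f,[.1,.6,.4,.2,0,0,0]).x/' ikm.py
python3 - <<'E'
from way import *
print(L.round(4),f(L).round(4))
p,q=now();j=bot.read_state()['joint_positions']
a=(p,q)
for P,Q,n in [(C+.05*N,QF,9),(C-.003*N,QF,8)]: j=seg(a,(P,Q),n,j);a=(P,Q)
E
```

```text
[2.947e-01 5.670e-01 4.942e-01 3.175e-01 5.000e-04 5.850e-02 1.600e-03] [-0.0001  0.     -0.      0.     -0.0001  0.0001  0.      0.0002  0.
 -0.     -0.0001 -0.0001]
rows 9 shift [-0.0122  0.0022  0.0218] turn [-0.0043 -0.0114 -0.0009]
     [ 0.116  0.186  2.489  3.556  0.324 -1.754] 0.0
     [ 0.131  0.243  2.389  4.251  0.18  -2.439] 0.0
rows 8 shift [-0.      0.      0.0221] turn [0. 0. 0.]
     [ 0.118  0.318  2.37   3.985  0.207 -2.179] 0.0
     [ 0.107  0.39   2.348  3.809  0.241 -2.009] 0.0
```

The refitted model is accurate to 0.2 mm. Now the final approach.

Request:
{"api": "arm_command", "payload": {
  "series": [
    [[-0.012, 0.002, 0.022], [-0.0043, -0.0114, -0.001], 1],
    [[-0.012, 0.002, 0.022], [-0.0043, -0.0114, -0.001], 1],
    [[-0.012, 0.002, 0.022], [-0.0043, -0.0114, -0.001], 1],
    [[-0.012, 0.002, 0.022], [-0.0043, -0.0114, -0.001], 1],
    [[-0.012, 0.002, 0.022], [-0.0043, -0.0114, -0.001], 1],
    [[-0.012, 0.002, 0.022], [-0.0043, -0.0114, -0.001], 1],
    [[-0.012, 0.002, 0.022], [-0.0043, -0.0114, -0.001], 1],
    [[-0.012, 0.002, 0.022], [-0.0043, -0.0114, -0.001], 1],
    [[-0.012, 0.002, 0.022], [-0.0043, -0.0114, -0.001], 1],
    [[0, 0, 0], [0, 0, 0], 1],
    [[0, 0, 0], [0, 0, 0], 1]
  ]
}}

```text
time: 13.15
tcp_pos: [0.5046, 0.0171, 0.1249]
orientation: [0.951, -0.072, 0.3, 0.022]
wrist_force: [-0.8, 0.3, -0.2]
finger_gap: 0.0853
gripper_force: 0.0
```

```bash
python3 - <<'E'
from way import *
p,q=now();j=bot.read_state()['joint_positions'];print(j.round(3),p,C+.05*N)
j=seg((p,q),(C-.003*N,QF),8,j)
E
```

```text
[ 0.13   0.244  2.388  4.23   0.179 -2.419] [0.50461436 0.01705947 0.12491375] [0.5037  0.01638 0.12489]
rows 8 shift [-0.0003  0.0004  0.0219] turn [-0.0001 -0.      0.    ]
     [ 0.118  0.318  2.37   3.975  0.207 -2.17 ] 0.0
     [ 0.107  0.39   2.348  3.809  0.241 -2.009] 0.0
```

Request:
{"api": "arm_command", "payload": {
  "series": [
    [[-0.0005, 0.0005, 0.022], [0, 0, 0], 1],
    [[-0.0005, 0.0005, 0.022], [0, 0, 0], 1],
    [[0, 0.0005, 0.022], [0, 0, 0], 1],
    [[0, 0.0005, 0.022], [0, 0, 0], 1],
    [[0, 0, 0.022], [0, 0, 0], 1],
    [[0, 0, 0.022], [0, 0, 0], 1],
    [[0, 0, 0.022], [0, 0, 0], 1],
    [[0, 0, 0.021], [0, 0, 0], 1],
    [[0, 0, 0], [0, 0, 0], 1],
    [[0, 0, 0], [0, 0, 0], 1]
  ]
}}

```text
time: 14.4
tcp_pos: [0.534, 0.0121, 0.0817]
orientation: [0.951, -0.073, 0.3, 0.021]
wrist_force: [-0.3, -0.9, 0.2]
finger_gap: 0.0852
gripper_force: 0.0
```

Request:
{"api": "arm_command", "payload": {
  "series": [
    [[0, 0, 0], [0, 0, 0], 0.2],
    [[0, 0, 0], [0, 0, 0], 0.2],
    [[0, 0, 0], [0, 0, 0], 0.2],
    [[0, 0, 0], [0, 0, 0], 0.2],
    [[0, 0, 0], [0, 0, 0], 0.2]
  ],
  "force": 40
}}

```text
time: 15.02
tcp_pos: [0.5341, 0.0121, 0.082]
orientation: [0.951, -0.073, 0.3, 0.021]
wrist_force: [-4.1, 1.0, 5.3]
finger_gap: 0.0594
gripper_force: 42.1
```

The grip is good, with a 59.4 mm gap. Next I'll lift off along the slope normal and unwind the wrist back to vertical.

```bash
cat >> way.py <<'E'
QP=frame([0,0,-1],[-.1714,-.9852,0])
PP=np.array([.5283,.2341,.18])
E
python3 - <<'E'
from way import *
p,q=now();j=bot.read_state()['joint_positions']
a=(p,q)
for P,Q,n in [(C+.05*N,QF,6),(H,W[4],9)]+[(H,w,4) for w in W[3::-1]]+[(H,V1,4),(PP,QP,8)]: j=seg(a,(P,Q),n,j);a=(P,Q)
E
```

```text
rows 6 shift [-0.0003  0.0002 -0.0293] turn [-0.0002 -0.0001 -0.0001]
     [ 0.117  0.317  2.37   3.977  0.206 -2.171] 0.0
     [ 0.131  0.243  2.389  4.251  0.18  -2.439] 0.0
rows 9 shift [ 0.0113 -0.0018 -0.0225] turn [0.0047 0.0111 0.0008]
     [ 0.108  0.183  2.488  3.525  0.314 -1.732] 0.0
     [ 0.073  0.153  2.578  3.25   0.525 -1.484] 0.0
rows 4 shift [ 0. -0.  0.] turn [ 0.0169 -0.0028  0.0025]
     [-0.074  0.157  2.575  2.805  0.541 -1.171] 0.0
     [-0.211  0.18   2.56   2.426  0.613 -0.921] 0.0
rows 4 shift [ 0. -0.  0.] turn [ 0.0096 -0.0149  0.0028]
     [-0.279  0.153  2.499  2.036  0.562 -0.581] 0.0
     [-0.329  0.15   2.435  1.676  0.584 -0.258] 0.0
rows 4 shift [ 0. -0. -0.] turn [-0.0023 -0.0176  0.0028]
     [-0.303  0.126  2.369  1.352  0.551  0.1  ] 0.0
     [-0.277  0.122  2.301  1.049  0.577  0.43 ] 0.0
rows 4 shift [ 0. -0. -0.] turn [-0.0108 -0.0171  0.0034]
     [-0.211  0.115  2.237  0.739  0.593  0.796] 0.0
     [-0.15   0.128  2.169  0.484  0.661  1.098] 0.0
rows 4 shift [ 0. -0. -0.] turn [-0.0212 -0.0173  0.0053]
     [-0.05   0.15   2.096  0.198  0.75   1.458] 0.0
     [0.036 0.198 2.016 0.003 0.885 1.712] 0.0
rows 8 shift [ 0.0057 -0.0908  0.0048] turn [-0.0004 -0.0016  0.0026]
     [ 0.245  0.269  1.933 -0.004  0.919  1.958] 0.0
     [ 0.414  0.365  1.805 -0.     0.972  2.157] 0.0
```

Request:
{"api": "arm_command", "payload": {
  "series": [
    [[0, 0, -0.015], [0, 0, 0], 0.2],
    [[0, 0, -0.03], [0, 0, 0], 0.2],
    [[0, 0, -0.033], [0, 0, 0], 0.2],
    [[0, 0, -0.033], [0, 0, 0], 0.2],
    [[0, 0, -0.033], [0, 0, 0], 0.2],
    [[0, 0, -0.032], [0, 0, 0], 0.2],
    [[0.0113, -0.002, -0.0225], [0.0047, 0.011, 0.001], 0.2],
    [[0.0113, -0.002, -0.0225], [0.0047, 0.011, 0.001], 0.2],
    [[0.0113, -0.002, -0.0225], [0.0047, 0.011, 0.001], 0.2],
    [[0.0113, -0.002, -0.0225], [0.0047, 0.011, 0.001], 0.2],
    [[0.0113, -0.002, -0.0225], [0.0047, 0.011, 0.001], 0.2],
    [[0.0113, -0.002, -0.0225], [0.0047, 0.011, 0.001], 0.2],
    [[0.0113, -0.002, -0.0225], [0.0047, 0.011, 0.001], 0.2],
    [[0.0113, -0.002, -0.0225], [0.0047, 0.011, 0.001], 0.2],
    [[0.0113, -0.002, -0.0225], [0.0047, 0.011, 0.001], 0.2]
  ]
}}

```text
time: 16.9
tcp_pos: [0.4851, 0.0205, 0.1902]
orientation: [0.891, -0.063, 0.448, -0.035]
wrist_force: [0.9, -0.1, -1.5]
finger_gap: 0.0595
gripper_force: 44.0
```

```bash
python3 - <<'E'
from way import *
s=bot.read_state();p,q=now();j=s['joint_positions'];print(j.round(3),p,s['finger_gap'],s['gripper_force'])
a=(p,q)
for P,Q,n in [(H,w,4) for w in W[3::-1]]+[(H,V1,4)]: j=seg(a,(P,Q),n,j);a=(P,Q)
E
```

```text
[ 0.074  0.151  2.576  3.25   0.519 -1.478] [0.48513027 0.02047484 0.19021403] 0.05945673475544179 43.999900817871094
rows 4 shift [-0.0001  0.0004 -0.    ] turn [ 0.0168 -0.0027  0.002 ]
     [-0.073  0.156  2.574  2.803  0.539 -1.166] 0.0
     [-0.211  0.18   2.56   2.426  0.613 -0.921] 0.0
rows 4 shift [ 0. -0.  0.] turn [ 0.0096 -0.0149  0.0028]
     [-0.279  0.153  2.499  2.036  0.562 -0.581] 0.0
     [-0.329  0.15   2.435  1.676  0.584 -0.258] 0.0
rows 4 shift [ 0. -0. -0.] turn [-0.0023 -0.0176  0.0028]
     [-0.303  0.126  2.369  1.352  0.551  0.1  ] 0.0
     [-0.277  0.122  2.301  1.049  0.577  0.43 ] 0.0
rows 4 shift [ 0. -0. -0.] turn [-0.0108 -0.0171  0.0034]
     [-0.211  0.115  2.237  0.739  0.593  0.796] 0.0
     [-0.15   0.128  2.169  0.484  0.661  1.098] 0.0
rows 4 shift [ 0. -0. -0.] turn [-0.0212 -0.0173  0.0053]
     [-0.05   0.15   2.096  0.198  0.75   1.458] 0.0
     [0.036 0.198 2.016 0.003 0.885 1.712] 0.0
```

Request:
{"api": "arm_command", "payload": {
  "series": [
    [[0, 0, 0], [0.017, -0.003, 0.002], 0.2],
    [[0, 0, 0], [0.017, -0.003, 0.002], 0.2],
    [[0, 0, 0], [0.017, -0.003, 0.002], 0.2],
    [[0, 0, 0], [0.017, -0.003, 0.002], 0.2],
    [[0, 0, 0], [0.01, -0.015, 0.003], 0.2],
    [[0, 0, 0], [0.01, -0.015, 0.003], 0.2],
    [[0, 0, 0], [0.01, -0.015, 0.003], 0.2],
    [[0, 0, 0], [0.01, -0.015, 0.003], 0.2],
    [[0, 0, 0], [-0.002, -0.018, 0.003], 0.2],
    [[0, 0, 0], [-0.002, -0.018, 0.003], 0.2],
    [[0, 0, 0], [-0.002, -0.018, 0.003], 0.2],
    [[0, 0, 0], [-0.002, -0.018, 0.003], 0.2],
    [[0, 0, 0], [-0.011, -0.017, 0.003], 0.2],
    [[0, 0, 0], [-0.011, -0.017, 0.003], 0.2],
    [[0, 0, 0], [-0.011, -0.017, 0.003], 0.2],
    [[0, 0, 0], [-0.011, -0.017, 0.003], 0.2],
    [[0, 0, 0], [-0.021, -0.017, 0.005], 0.2],
    [[0, 0, 0], [-0.021, -0.017, 0.005], 0.2],
    [[0, 0, 0], [-0.021, -0.017, 0.005], 0.2],
    [[0, 0, 0], [-0.021, -0.017, 0.005], 0.2]
  ]
}}

```text
time: 19.4
tcp_pos: [0.4854, 0.0207, 0.1902]
orientation: [0.999, -0.047, 0.018, -0.007]
wrist_force: [0.1, 0.1, -1.7]
finger_gap: 0.0596
gripper_force: 43.9
```

```bash
python3 - <<'E'
from way import *
s=bot.read_state();p,q=now();j=s['joint_positions'];print(j.round(3),p,s['finger_gap'],s['gripper_force'])
seg((p,q),(PP,QP),9,j)
E
```

```text
[0.033 0.201 2.012 0.013 0.893 1.69 ] [0.48535732 0.02073583 0.19024973] 0.059623046280635174 43.9362359046936
rows 9 shift [ 0.0055 -0.0804  0.0046] turn [-0.0006 -0.0012  0.0027]
     [2.430e-01 2.700e-01 1.931e+00 1.000e-03 9.220e-01 1.946e+00] 0.0
     [0.414 0.365 1.805 0.    0.972 2.157] 0.0
```

Request:
{"api": "arm_command", "payload": {
  "series": [
    [[0.0055, -0.08, 0.0046], [-0.0006, -0.0012, 0.0027], 0.2],
    [[0.0055, -0.08, 0.0046], [-0.0006, -0.0012, 0.0027], 0.2],
    [[0.0055, -0.08, 0.0046], [-0.0006, -0.0012, 0.0027], 0.2],
    [[0.0055, -0.08, 0.0046], [-0.0006, -0.0012, 0.0027], 0.2],
    [[0.0055, -0.08, 0.0046], [-0.0006, -0.0012, 0.0027], 0.2],
    [[0.0055, -0.08, 0.0046], [-0.0006, -0.0012, 0.0027], 0.2],
    [[0.0055, -0.08, 0.0046], [-0.0006, -0.0012, 0.0027], 0.2],
    [[0.0055, -0.08, 0.0046], [-0.0006, -0.0012, 0.0027], 0.2],
    [[0.0055, -0.083, 0.0046], [-0.0006, -0.0012, 0.0027], 0.2],
    [[0, 0, 0], [0, 0, 0], 0.2],
    [[0, 0, 0], [0, 0, 0], 0.2],
    [[0, 0, 0], [0, 0, 0], 0.2]
  ]
}}

```text
time: 20.9
tcp_pos: [0.5281, 0.233, 0.18]
orientation: [0.996, -0.086, 0.0, -0.0]
wrist_force: [0.4, -0.1, -1.7]
finger_gap: 0.0593
gripper_force: 44.0
```

```bash
python3 - <<'E'
from way import *
s=bot.read_state();p,q=now();j=s['joint_positions'];print(j.round(3),p,PP,s['wrist_force'],s['ft_torque'])
seg((p,q),(PP,QP),1,j)
a,d=camera('top');b,e=camera('scene')
np.save('top2.npy',d);np.save('scene2.npy',e)
u=cv2.resize(a[110:260,190:340],None,fx=3,fy=3,interpolation=cv2.INTER_CUBIC)
v=cv2.resize(b[140:300,310:450],(394,450),interpolation=cv2.INTER_CUBIC);cv2.imwrite('pics/held.png',np.hstack([u,v[:,:345]]))
for nm,D in(('top',d),('scene',e)):
    P=cloud(nm,D);near=(abs(P[...,0]-p[0])<.11)&(abs(P[...,1]-p[1])<.11)
    z=P[...,2][near];h,b=np.histogram(z,np.arange(.03,.25,.005));print(nm,[(round(x,3),int(y)) for x,y in zip(b,h) if y>20])
E
```

```text
[0.413 0.363 1.807 0.    0.97  2.155] [0.52805659 0.23298737 0.180033  ] [0.5283 0.2341 0.18  ] [ 0.36248231 -0.12401871 -1.68396974] [-0.06065149  0.03584612 -0.0246632 ]
rows 1 shift [ 0.0002 -0.0038  0.0001] turn [-0.0002 -0.0002  0.0003]
     [0.414 0.364 1.806 0.    0.971 2.156] 0.0
     [ 0.414  0.365  1.805 -0.     0.972  2.157] 0.0
top [(np.float64(0.03), 38), (np.float64(0.08), 21)]
scene [(np.float64(0.03), 174), (np.float64(0.035), 38), (np.float64(0.04), 31), (np.float64(0.045), 31), (np.float64(0.05), 33), (np.float64(0.055), 33), (np.float64(0.06), 34), (np.float64(0.065), 32), (np.float64(0.07), 32), (np.float64(0.075), 59), (np.float64(0.08), 387), (np.float64(0.085), 112), (np.float64(0.165), 26), (np.float64(0.17), 42), (np.float64(0.175), 120), (np.float64(0.18), 678), (np.float64(0.185), 91), (np.float64(0.205), 28), (np.float64(0.21), 80), (np.float64(0.215), 47), (np.float64(0.22), 30), (np.float64(0.225), 52), (np.float64(0.23), 39), (np.float64(0.235), 42), (np.float64(0.24), 34)]
```

View pics/held.png

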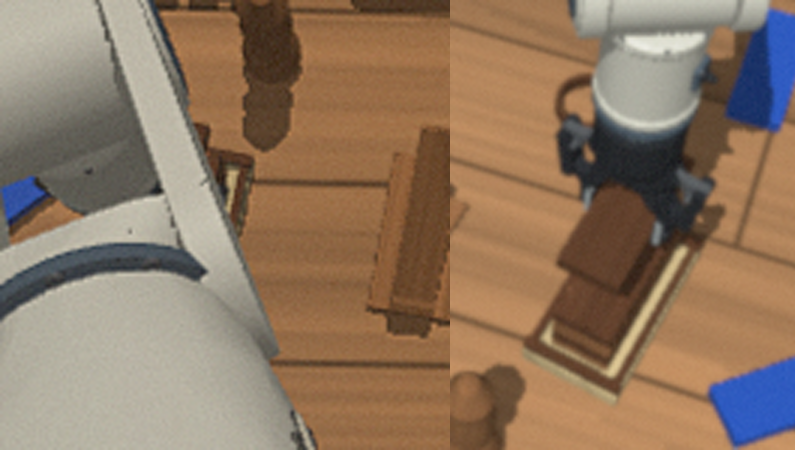

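The arm hides the strip from the top camera. The scene half shows the held strip's far end directly over the pile at about (600,250). I'll compare the strip and pile edges using the scene camera alone.

```bash
python3 - <<'E'
from way import *
p,q=now()
A=QP.as_matrix()
def ed(D,lo,hi,nm):
    P=cloud('scene',D).reshape(-1,3);k=(P[:,2]>lo)&(P[:,2]<hi)&(np.hypot(P[:,0]-.528,P[:,1]-.234)<.11);P=P[k]
    e=(P-np.array([.5283,.2341,0]))@A[:,:2];out=[]
    far=e[abs(e[:,1])<.025];b=np.round(far[:,1]/.005).astype(int);fx=[far[b==i,0].max() for i in np.unique(b)]
    sd=e[(e[:,0]>.03)&(e[:,0]<.065)];b=np.round(sd[:,0]/.005).astype(int);U=np.unique(b)
    y0=np.array([sd[b==i,1].min() for i in U]);y1=np.array([sd[b==i,1].max() for i in U])
    c=np.linalg.lstsq(np.c_[P,np.ones(len(P))][:,[0,1,3]],P[:,2],rcond=None)[0]
    print(nm,len(P),'far',np.median(fx).round(4),'ymin',np.median(y0).round(4),'ymax',np.median(y1).round(4),'slopes y(x)',np.polyfit(U*.005,y0,1)[0].round(3),np.polyfit(U*.005,y1,1)[0].round(3),'z',np.median(P[:,2]).round(4),'tilt',c.round(3))
ed(np.load('scene.npy'),.077,.091,'pile')
ed(np.load('scene2.npy'),.174,.192,'strip')
E
```

```text
pile 1182 far 0.077 ymin -0.0319 ymax 0.027 slopes y(x) 0.005 0.009 z 0.0833 tilt [-0.001  0.003  0.083]
strip 900 far 0.0757 ymin -0.0301 ymax 0.0289 slopes y(x) 0.035 0.02 z 0.1825 tilt [-0.007 -0.008  0.188]
```

```bash
python3 - <<'E'
from way import *
A=QP.as_matrix()
for nm,D in(('top','top.npy'),('scene','scene.npy')):
    P=cloud(nm,np.load(D)).reshape(-1,3);k=(P[:,2]>.076)&(P[:,2]<.091)&(np.hypot(P[:,0]-.528,P[:,1]-.234)<.11);P=P[k]
    e=(P-np.array([.5283,.2341,0]))@A[:,:2]
    b=np.round(e[:,0]/.005).astype(int);U=[i for i in np.unique(b) if abs(i)<=13]
    y0=[e[b==i,1].min() for i in U];y1=[e[b==i,1].max() for i in U]
    b=np.round(e[:,1]/.005).astype(int);V=[i for i in np.unique(b) if abs(i)<=5]
    x0=[e[b==i,0].min() for i in V];x1=[e[b==i,0].max() for i in V]
    f=lambda a,b:np.polyfit(np.array(a)*.005,b,1).round(4)
    print(nm,'y0',f(U,y0),'y1',f(U,y1),'x0',f(V,x0),'x1',f(V,x1),'centroid',e.mean(0))
    r=cv2.minAreaRect(e.astype(np.float32));print(r)
s=bot.read_state();print(s['tcp_pos'],s['time'])
E
```

```text
top y0 [-0.0021 -0.0291] y1 [0.005  0.0299] x0 [-0.0074 -0.0744] x1 [0.006  0.0739] centroid [-0.00096248  0.00079143]
((7.271766662597656e-06, 2.6205554604530334e-05), (0.15022669732570648, 0.0609411783516407), 2.3765331206959672e-05)
scene y0 [-0.0034 -0.0317] y1 [-0.001   0.0269] x0 [ 0.0114 -0.0721] x1 [-0.0343  0.0767] centroid [ 0.00504933 -0.00278391]
((0.001451142132282257, -0.0018927007913589478), (0.15222124755382538, 0.06136927753686905), 0.2398814857006073)
[0.52832688 0.23311404 0.18017524] 21.0
```

Request:
{"api": "arm_command", "payload": {
  "series": [
    [[0.004, -0.006, 0.04], [0, 0, 0], 0.2],
    [[0, 0, 0.04], [0, 0, 0], 0.2],
    [[0, 0, 0.04], [0, 0, 0], 0.2],
    [[0, 0, 0.04], [0, 0, 0], 0.2],
    [[0, 0, 0.04], [0, 0, 0], 0.2],
    [[0, 0, 0.02], [0, 0, 0], 0.2],
    [[0, 0, 0], [0, 0, 0], 0.2],
    [[0, 0, 0], [0, 0, 0], 0.2]
  ]
}}

```text
time: 22.0
tcp_pos: [0.5303, 0.2355, 0.1144]
orientation: [0.996, -0.085, 0.001, -0.001]
wrist_force: [-0.1, 0.0, -0.3]
finger_gap: 0.0594
gripper_force: 44.0
```

```bash
cat > edg.py <<'E'
from way import *
A=QP.as_matrix()
def ed(D,lo,hi,nm):
    P=cloud('scene',D).reshape(-1,3);k=(P[:,2]>lo)&(P[:,2]<hi)&(np.hypot(P[:,0]-.528,P[:,1]-.234)<.11);P=P[k]
    e=(P-np.array([.5283,.2341,0]))@A[:,:2]
    far=e[abs(e[:,1])<.025];b=np.round(far[:,1]/.005).astype(int);fx=[far[b==i,0].max() for i in np.unique(b)]
    sd=e[(e[:,0]>.025)&(e[:,0]<.068)];b=np.round(sd[:,0]/.004).astype(int);U=np.unique(b)
    y0=[sd[b==i,1].min() for i in U];y1=[sd[b==i,1].max() for i in U]
    print(nm,len(P),'far',np.mean(fx).round(4),'y',np.mean(y0).round(4),np.mean(y1).round(4),'z',np.median(P[:,2]).round(4))
E
python3 - <<'E'
from edg import *
s=bot.read_state();print(s['tcp_pos'],s['wrist_force'],s['time'])
b,D=camera('scene');np.save('scene3.npy',D);z=s['tcp_pos'][2]+.0025
cv2.imwrite('pics/held2.png',cv2.resize(b[190:290,320:420],None,fx=5,fy=5,interpolation=cv2.INTER_CUBIC))
ed(np.load('scene.npy'),.076,.091,'pile');ed(D,z-.008,z+.008,'strip')
E
```

```text
[0.53025305 0.23550005 0.11439354] [-0.05351199  0.03893978 -0.34638112] 22.0
pile 1192 far 0.0767 y -0.0301 0.0255 z 0.0833
strip 811 far 0.0772 y -0.0317 0.0248 z 0.1171
```

View pics/held2.png

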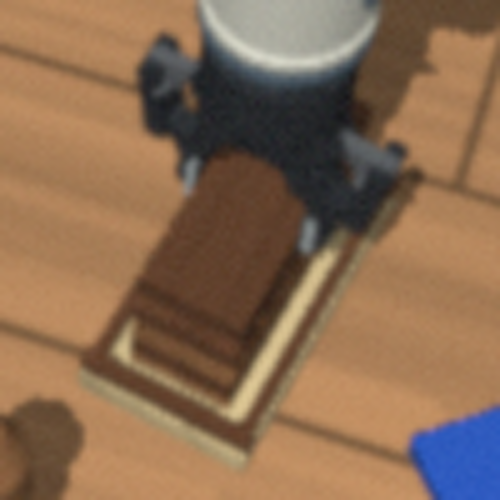

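The strip sits squarely over the pile with its edges parallel. The edge fit asks for about -0.5 mm in x and +1 mm in y.

Request:
{"api": "arm_command", "payload": {
  "series": [
    [[-0.0017, 0.0033, 0.01], [0, 0, 0], 0.2],
    [[0, 0, 0.01], [0, 0, 0], 0.2],
    [[0, 0, 0.01], [0, 0, 0], 0.2],
    [[0, 0, 0.01], [0, 0, 0], 0.2],
    [[0, 0, 0], [0, 0, 0], 0.2],
    [[0, 0, 0], [0, 0, 0], 0.2]
  ]
}}

```text
time: 22.8
tcp_pos: [0.5294, 0.2346, 0.102]
orientation: [0.996, -0.085, 0.001, -0.001]
wrist_force: [0.8, 1.3, -2.2]
finger_gap: 0.0594
gripper_force: 43.9
```

Request:
{"api": "arm_command", "payload": {
  "series": [
    [[0, 0, 0.003], [0, 0, 0], 0.2],
    [[0, 0, 0.003], [0, 0, 0], 0.2],
    [[0, 0, 0], [0, 0, 0], 0.2]
  ]
}}

```text
time: 23.18
tcp_pos: [0.5295, 0.2346, 0.1004]
orientation: [0.996, -0.085, 0.001, -0.001]
wrist_force: [0.1, 2.7, 1.0]
finger_gap: 0.0593
gripper_force: 44.2
```

Request:
{"api": "arm_command", "payload": {
  "series": [
    [[0, 0, 0.003], [0, 0, 0], 0.2],
    [[0, 0, 0], [0, 0, 0], 0.2]
  ]
}}

```text
time: 23.42
tcp_pos: [0.5295, 0.2346, 0.0994]
orientation: [0.996, -0.085, 0.001, -0.001]
wrist_force: [1.3, 1.8, 1.3]
finger_gap: 0.0595
gripper_force: 44.4
```

Request:
{"api": "arm_command", "payload": {
  "series": [
    [[0, 0, 0.002], [0, 0, 0], 0.2],
    [[0, 0, 0], [0, 0, 0], 0.2],
    [[0, 0, 0], [0, 0, 0], 0.2]
  ]
}}

```text
time: 23.8
tcp_pos: [0.5295, 0.2346, 0.0989]
orientation: [0.996, -0.085, 0.001, -0.001]
wrist_force: [0.8, 1.6, 1.9]
finger_gap: 0.0592
gripper_force: 44.5
```

Request:
{"api": "arm_command", "payload": {
  "series": [
    [[0, 0, 0.002], [0, 0, 0], 0.2],
    [[0, 0, 0], [0, 0, 0], 0.2],
    [[0, 0, 0], [0, 0, 0], 0.2]
  ]
}}

```text
time: 24.18
tcp_pos: [0.5294, 0.2346, 0.0982]
orientation: [0.996, -0.085, 0.001, -0.001]
wrist_force: [1.1, 2.0, 3.2]
finger_gap: 0.0592
gripper_force: 44.6
```

```bash
python3 - <<'E'
from edg import *
s=bot.read_state();print(s['tcp_pos'],s['wrist_force'],s['ft_torque'],s['time'])
_,D=camera('scene')
ed(np.load('scene.npy'),.076,.091,'pile');ed(D,.094,.11,'strip')
E
```

```text
[0.52943765 0.23459528 0.09823847] [1.0783661  1.99337959 3.2116934 ] [ 0.52514555 -0.15457904 -0.01365854] 24.175
pile 1192 far 0.0767 y -0.0301 0.0255 z 0.0833
strip 780 far 0.0764 y -0.0312 0.0263 z 0.1008
```

It rests: about 4–5 N up, top at 101 mm, and edges within 0.5 mm of the pile. I'll release.

Request:
{"api": "arm_command", "payload": {
  "series": [
    [[0, 0, 0], [0, 0, 0], 0.6],
    [[0, 0, 0], [0, 0, 0], 0.8],
    [[0, 0, 0], [0, 0, 0], 1],
    [[0, 0, 0], [0, 0, 0], 1],
    [[0, 0, -0.03], [0, 0, 0], 1],
    [[0, 0, -0.08], [0, 0, 0], 1],
    [[0, 0, -0.1], [0, 0, 0], 1],
    [[0, 0, -0.1], [0, 0, 0], 1]
  ]
}}

```text
time: 25.22
tcp_pos: [0.5292, 0.2344, 0.1927]
orientation: [0.996, -0.085, 0.001, -0.001]
wrist_force: [0.2, -0.4, 0.1]
finger_gap: 0.0855
gripper_force: 0.0
```

```bash
python3 - <<'E'
from edg import *
s=bot.read_state();p,q=now();j=s['joint_positions'];print(p,s['finger_gap'],j.round(3))
_,D=camera('scene');ed(np.load('scene.npy'),.076,.091,'pile');ed(D,.094,.11,'strip')
# weight grasp: knob centre; finger line choices
T=np.array([.567,-.2745,.06])
for az in(0,90,-45,45,20,-20):
    y=[np.cos(np.radians(az)),np.sin(np.radians(az)),0]
    for sg in(1,-1):
        Q=frame([0,0,-1],np.array(y)*sg);a,c=ik(T,Q,[-.45,.35,1.9,0,.9,1]);print(az,sg,a,c)
E
```

```text
[0.52920519 0.23443815 0.1926765 ] 0.0854750736193704 [0.414 0.35  1.794 0.    0.996 2.156]
pile 1192 far 0.0767 y -0.0301 0.0255 z 0.0833
strip 1161 far 0.0758 y -0.0312 0.0268 z 0.1012
0 1 [-0.453  0.593  1.752 -0.     0.797 -0.453] 0.0
0 -1 [-0.453  0.593  1.752  0.     0.797  2.688] 0.0
90 1 [-0.453  0.593  1.752 -0.     0.797 -2.024] 0.0
90 -1 [-0.453  0.593  1.752  0.     0.797  1.117] 0.0
-45 1 [-0.453  0.593  1.752  0.     0.797  0.332] 0.0
-45 -1 [-0.556  0.577  1.812  0.309  0.71   3.02 ] 0.029515
45 1 [-0.453  0.593  1.752 -0.     0.797 -1.239] 0.0
45 -1 [-0.453  0.593  1.752 -0.     0.797  1.903] 0.0
20 1 [-0.453  0.593  1.752  0.     0.797 -0.802] 0.0
20 -1 [-0.453  0.593  1.752 -0.     0.797  2.339] 0.0
-20 1 [-0.453  0.593  1.752 -0.     0.797 -0.104] 0.0
-20 -1 [-0.458  0.593  1.752  0.011  0.797  3.02 ] 4.6e-05
```

The strip is placed. Next is the weight: keep the tool yaw, cross at z≈0.19, and grip the knob at z≈0.063.

```bash
python3 - <<'E'
from edg import *
p,q=now();j=bot.read_state()['joint_positions']
K=np.array([.5685,-.2747,.16])
j=seg((p,q),(K,QP),12,j);K2=K.copy();K2[2]=.069;seg((K,QP),(K2,QP),6,j)
E
```

```text
rows 12 shift [0.0344 0.1378 0.01  ] turn [-0.0001 -0.0002  0.    ]
     [-0.04   0.326  1.868  0.002  0.944  1.702] 0.0
     [-0.453  0.464  1.699 -0.     0.979  1.29 ] 0.0
rows 6 shift [ 0.     -0.      0.0506] turn [0. 0. 0.]
     [-0.453  0.52   1.726 -0.     0.895  1.29 ] 0.0
     [-0.453  0.582  1.745  0.     0.814  1.29 ] 0.0
```

Request:
{"api": "arm_command", "payload": {
  "series": [
    [[0.0344, 0.1378, 0], [-0.0001, -0.0002, 0], 1],
    [[0.0344, 0.1378, 0], [-0.0001, -0.0002, 0], 1],
    [[0.0344, 0.1378, 0], [-0.0001, -0.0002, 0], 1],
    [[0.0344, 0.1378, 0], [-0.0001, -0.0002, 0], 1],
    [[0.0344, 0.1378, 0], [-0.0001, -0.0002, 0], 1],
    [[0.0344, 0.1378, 0], [-0.0001, -0.0002, 0], 1],
    [[0.0344, 0.1378, 0], [-0.0001, -0.0002, 0], 1],
    [[0.0344, 0.1378, 0], [-0.0001, -0.0002, 0], 1],
    [[0.0344, 0.1378, 0.03], [-0.0001, -0.0002, 0], 1],
    [[0.0344, 0.1378, 0.03], [-0.0001, -0.0002, 0], 1],
    [[0.0344, 0.1378, 0.03], [-0.0001, -0.0002, 0], 1],
    [[0.0344, 0.1378, 0.03], [-0.0001, -0.0002, 0], 1],
    [[0, 0, 0], [0, 0, 0], 1],
    [[0, 0, 0], [0, 0, 0], 1],
    [[0, 0, 0], [0, 0, 0], 1]
  ]
}}

```text
time: 27.15
tcp_pos: [0.5668, -0.2745, 0.1557]
orientation: [0.996, -0.085, -0.003, 0.001]
wrist_force: [-0.4, -0.2, -0.1]
finger_gap: 0.0852
gripper_force: 0.0
```

```bash
python3 - <<'E'
from edg import *
p,q=now();j=bot.read_state()['joint_positions'];print(p)
K2=np.array([.5685,-.2747,.069]);seg((p,q),(K2,QP),6,j)
a,_=camera('wrist');b,D=camera('scene');np.save('scene4.npy',D)
cv2.imwrite('pics/wt.png',np.hstack([cv2.resize(a[100:400,150:480],(480,436)),cv2.resize(b[170:300,300:430],(320,320),interpolation=cv2.INTER_CUBIC)[:, :].repeat(1,0) if 0 else cv2.copyMakeBorder(cv2.resize(b[180:290,320:420],(310,341),interpolation=cv2.INTER_CUBIC),0,95,0,0,cv2.BORDER_CONSTANT)]))
E
```

```text
[ 0.56678297 -0.27446316  0.15565604]
rows 6 shift [ 0.0011 -0.0001  0.0481] turn [0.0001 0.0003 0.0001]
     [-0.452  0.523  1.727 -0.003  0.894  1.292] 0.0
     [-0.453  0.582  1.745  0.     0.814  1.29 ] 0.0
```

View pics/wt.png

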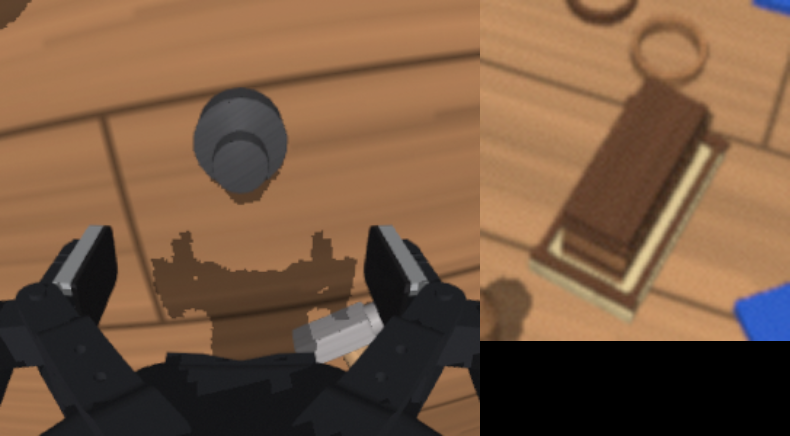

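The wrist view has the weight's knob at column 240, midway between the fingers (115 and 365). The right half shows the strip flush on the pile. I'll descend and grip the knob.

Request:
{"api": "arm_command", "payload": {
  "series": [
    [[0.0011, 0, 0.05], [0, 0.0003, 0], 1],
    [[0.0011, 0, 0.05], [0, 0.0003, 0], 1],
    [[0.0011, 0, 0.05], [0, 0.0003, 0], 1],
    [[0.0011, 0, 0.05], [0, 0.0003, 0], 1],
    [[0.0011, 0, 0.05], [0, 0.0003, 0], 1],
    [[0.0011, 0, 0.039], [0, 0.0003, 0], 1],
    [[0, 0, 0], [0, 0, 0], 1],
    [[0, 0, 0], [0, 0, 0], 1]
  ]
}}

```text
time: 28.25
tcp_pos: [0.5685, -0.2762, 0.0689]
orientation: [0.996, -0.085, -0.0, 0.001]
wrist_force: [-0.1, 0.1, 0.1]
finger_gap: 0.0855
gripper_force: 0.0
```

Request:
{"api": "arm_command", "payload": {
  "series": [
    [[0, 0, 0], [0, 0, 0], -0.6],
    [[0, 0, 0], [0, 0, 0], -0.6],
    [[0, 0, 0], [0, 0, 0], -0.6],
    [[0, 0, 0], [0, 0, 0], -0.6],
    [[0, 0, 0], [0, 0, 0], -0.6],
    [[0, 0, 0], [0, 0, 0], -0.6],
    [[0, 0, 0], [0, 0, 0], -0.6],
    [[0, 0, 0], [0, 0, 0], -0.6]
  ],
  "force": 60
}}

```text
time: 29.25
tcp_pos: [0.5685, -0.276, 0.069]
orientation: [0.996, -0.085, -0.0, 0.001]
wrist_force: [-0.1, 2.8, 4.9]
finger_gap: 0.0257
gripper_force: 58.9
```

Request:
{"api": "arm_command", "payload": {
  "series": [
    [[0, 0, -0.01], [0, 0, 0], -0.6],
    [[0, 0, -0.02], [0, 0, 0], -0.6],
    [[0, 0, 0], [0, 0, 0], -0.6],
    [[0, 0, 0], [0, 0, 0], -0.6]
  ]
}}

```text
time: 29.75
tcp_pos: [0.5681, -0.276, 0.0774]
orientation: [0.996, -0.085, -0.001, 0.001]
wrist_force: [0.6, 0.3, -5.1]
finger_gap: 0.0257
gripper_force: 59.2
```

```bash
python3 - <<'E'
from edg import *
s=bot.read_state();p,q=now();print(p,s['wrist_force'],s['ft_torque'],s['finger_gap'])
a,_=camera('wrist');b,D=camera('scene')
cv2.imwrite('pics/wt2.png',np.hstack([cv2.resize(a[100:400,150:480],(440,400)),cv2.resize(b[150:250,150:240],(360,400),interpolation=cv2.INTER_CUBIC)]))
E
```

```text
[ 0.56811983 -0.2759937   0.07738379] [ 0.57269181  0.31866106 -5.0968217 ] [ 0.01812514 -0.00893199 -0.00275237] 0.025695133471402388
```

View pics/wt2.png

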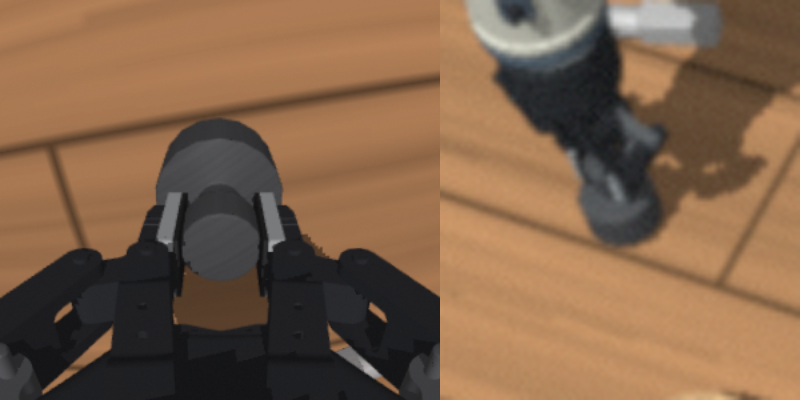

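The knob is held between the pads with the disc off the table (about 0.5 kg), upright. I'll raise it and carry it over the strip.

```bash
python3 - <<'E'
from edg import *
p,q=now();j=bot.read_state()['joint_positions']
a=(p,q)
for P,n in (([.568,-.276,.235],6),([.5294,.2346,.235],13),([.5294,.2346,.18],5)): P=np.array(P);j=seg(a,(P,QP),n,j);a=(P,QP)
E
```

```text
rows 6 shift [-0.0001  0.0002 -0.0876] turn [0.0001 0.0001 0.0001]
     [-0.454  0.468  1.701 -0.002  0.972  1.289] 0.0
     [-0.455  0.383  1.639 -0.     1.12   1.288] 0.0
rows 13 shift [-0.0322 -0.1273 -0.    ] turn [0. 0. 0.]
     [-0.041  0.258  1.818  0.     1.065  1.702] 0.0
     [ 0.414  0.304  1.755 -0.     1.083  2.157] 0.0
rows 5 shift [ 0.     -0.      0.0367] turn [0. 0. 0.]
     [0.414 0.334 1.78  0.    1.028 2.157] 0.0
     [ 0.414  0.366  1.802 -0.     0.973  2.157] 0.0
```

Request:
{"api": "arm_command", "payload": {
  "series": [
    [[0, 0, -0.06], [0, 0, 0], -0.6],
    [[0, 0, -0.095], [0, 0, 0], -0.6],
    [[0, 0, -0.1], [0, 0, 0], -0.6],
    [[0, 0, -0.1], [0, 0, 0], -0.6],
    [[0, 0, -0.1], [0, 0, 0], -0.6],
    [[0, 0, -0.07], [0, 0, 0], -0.6],
    [[-0.02, -0.08, 0], [0, 0, 0], -0.6],
    [[-0.032, -0.127, 0], [0, 0, 0], -0.6],
    [[-0.032, -0.127, 0], [0, 0, 0], -0.6],
    [[-0.032, -0.127, 0], [0, 0, 0], -0.6],
    [[-0.032, -0.127, 0], [0, 0, 0], -0.6],
    [[-0.032, -0.127, 0], [0, 0, 0], -0.6],
    [[-0.032, -0.127, 0], [0, 0, 0], -0.6],
    [[-0.032, -0.127, 0], [0, 0, 0], -0.6],
    [[-0.032, -0.127, 0], [0, 0, 0], -0.6],
    [[-0.032, -0.127, 0], [0, 0, 0], -0.6],
    [[-0.032, -0.127, 0], [0, 0, 0], -0.6],
    [[-0.032, -0.127, 0], [0, 0, 0], -0.6],
    [[-0.032, -0.127, 0], [0, 0, 0], -0.6],
    [[-0.012, -0.047, 0], [0, 0, 0], -0.6]
  ]
}}

```text
time: 32.35
tcp_pos: [0.5283, 0.236, 0.2337]
orientation: [0.996, -0.084, -0.001, 0.001]
wrist_force: [-0.2, 0.4, -4.1]
finger_gap: 0.0255
gripper_force: 60.0
```

Request:
{"api": "arm_command", "payload": {
  "series": [
    [[0, 0, 0], [0, 0, 0], -0.6],
    [[0, 0, 0], [0, 0, 0], -0.6]
  ]
}}

```text
time: 32.6
tcp_pos: [0.5293, 0.2329, 0.2336]
orientation: [0.996, -0.085, -0.001, 0.002]
wrist_force: [0.3, -0.7, -5.6]
finger_gap: 0.0256
gripper_force: 60.0
```

```bash
python3 - <<'E'
from edg import *
s=bot.read_state();p,q=now();j=s['joint_positions'];print(p,s['wrist_force'],s['finger_gap'])
seg((p,q),(np.array([.5294,.2346,.18]),QP),5,j)
E
```

```text
[0.52933352 0.23288952 0.23361667] [ 0.29242369 -0.7015901  -5.55282599] 0.025607244714623802
rows 5 shift [-0.0001 -0.0012  0.0357] turn [0.0002 0.0001 0.0001]
     [ 4.140e-01  3.350e-01  1.780e+00 -1.000e-03  1.028e+00  2.157e+00] 0.0
     [ 0.414  0.366  1.802 -0.     0.973  2.157] 0.0
```

Request:
{"api": "arm_command", "payload": {
  "series": [
    [[0, -0.0015, 0.036], [0.0002, 0.0001, 0.0001], -0.6],
    [[0, -0.0015, 0.036], [0.0002, 0.0001, 0.0001], -0.6],
    [[0, -0.001, 0.036], [0.0002, 0.0001, 0.0001], -0.6],
    [[0, -0.001, 0.036], [0.0002, 0.0001, 0.0001], -0.6],
    [[0, -0.001, 0.03], [0.0002, 0.0001, 0.0001], -0.6],
    [[0, 0, 0.01], [0, 0, 0], -0.6],
    [[0, 0, 0], [0, 0, 0], -0.6],
    [[0, 0, 0], [0, 0, 0], -0.6]
  ]
}}

```text
time: 33.6
tcp_pos: [0.5303, 0.2356, 0.1789]
orientation: [0.996, -0.086, 0.001, -0.0]
wrist_force: [0.8, 0.0, -5.1]
finger_gap: 0.0254
gripper_force: 60.0
```

Request:
{"api": "arm_command", "payload": {
  "series": [
    [[0, 0, 0.005], [0, 0, 0], -0.6],
    [[0, 0, 0.005], [0, 0, 0], -0.6],
    [[0, 0, 0.004], [0, 0, 0], -0.6],
    [[0, 0, 0.003], [0, 0, 0], -0.6],
    [[0, 0, 0], [0, 0, 0], -0.6],
    [[0, 0, 0], [0, 0, 0], -0.6]
  ]
}}

```text
time: 34.35
tcp_pos: [0.53, 0.2354, 0.1735]
orientation: [0.996, -0.086, 0.0, -0.0]
wrist_force: [0.5, 1.0, -5.0]
finger_gap: 0.0255
gripper_force: 60.0
```

Request:
{"api": "arm_command", "payload": {
  "series": [
    [[0, 0, 0.003], [0, 0, 0], -0.6],
    [[0, 0, 0], [0, 0, 0], -0.6],
    [[0, 0, 0], [0, 0, 0], -0.6]
  ]
}}

```text
time: 34.72
tcp_pos: [0.53, 0.2354, 0.1726]
orientation: [0.996, -0.086, 0.0, -0.0]
wrist_force: [-0.2, -0.0, -5.0]
finger_gap: 0.0255
gripper_force: 60.0
```

Request:
{"api": "arm_command", "payload": {
  "series": [
    [[0, 0, 0.003], [0, 0, 0], -0.6],
    [[0, 0, 0], [0, 0, 0], -0.6],
    [[0, 0, 0.003], [0, 0, 0], -0.6],
    [[0, 0, 0], [0, 0, 0], -0.6],
    [[0, 0, 0], [0, 0, 0], -0.6]
  ]
}}

```text
time: 35.35
tcp_pos: [0.53, 0.2354, 0.1707]
orientation: [0.996, -0.086, 0.0, -0.0]
wrist_force: [0.3, 1.0, -4.9]
finger_gap: 0.0256
gripper_force: 60.0
```

Request:
{"api": "arm_command", "payload": {
  "series": [
    [[0, 0, 0.002], [0, 0, 0], -0.6],
    [[0, 0, 0], [0, 0, 0], -0.6],
    [[0, 0, 0], [0, 0, 0], -0.6]
  ]
}}

```text
time: 35.72
tcp_pos: [0.53, 0.2354, 0.1701]
orientation: [0.996, -0.086, 0.0, -0.0]
wrist_force: [-0.5, -0.0, -4.9]
finger_gap: 0.0257
gripper_force: 60.0
```

Request:
{"api": "arm_command", "payload": {
  "series": [
    [[0, 0, 0.002], [0, 0, 0], -0.6],
    [[0, 0, 0], [0, 0, 0], -0.6],
    [[0, 0, 0], [0, 0, 0], -0.6]
  ]
}}

```text
time: 36.1
tcp_pos: [0.5301, 0.2354, 0.1696]
orientation: [0.996, -0.086, 0.0, -0.0]
wrist_force: [-0.2, 0.4, -2.8]
finger_gap: 0.0259
gripper_force: 60.2
```

Request:
{"api": "arm_command", "payload": {
  "series": [
    [[0, 0, 0.002], [0, 0, 0], -0.6],
    [[0, 0, 0], [0, 0, 0], -0.6],
    [[0, 0, 0], [0, 0, 0], -0.6]
  ]
}}

```text
time: 36.48
tcp_pos: [0.5301, 0.2355, 0.1691]
orientation: [0.996, -0.086, 0.001, -0.0]
wrist_force: [-0.8, -0.4, -1.5]
finger_gap: 0.0257
gripper_force: 60.3
```

Contact came at 0.170 m, as predicted. I'll go down a little more until the pile carries the weight, then release.

Request:
{"api": "arm_command", "payload": {
  "series": [
    [[0, 0, 0.002], [0, 0, 0], -0.6],
    [[0, 0, 0], [0, 0, 0], -0.6],
    [[0, 0, 0], [0, 0, 0], -0.6]
  ]
}}

```text
time: 36.85
tcp_pos: [0.5302, 0.2355, 0.1685]
orientation: [0.996, -0.086, 0.001, -0.0]
wrist_force: [-1.1, 0.6, 0.8]
finger_gap: 0.026
gripper_force: 60.5
```

Request:
{"api": "arm_command", "payload": {
  "series": [
    [[0, 0, 0], [0, 0, 0], -0.3],
    [[0, 0, 0], [0, 0, 0], -0.1],
    [[0, 0, 0], [0, 0, 0], 0.2],
    [[0, 0, 0], [0, 0, 0], 0.5],
    [[0, 0, 0], [0, 0, 0], 0.5],
    [[0, 0, 0], [0, 0, 0], 0.5]
  ]
}}

```text
time: 37.6
tcp_pos: [0.53, 0.2354, 0.1683]
orientation: [0.996, -0.086, 0.0, -0.0]
wrist_force: [-0.6, 0.1, -0.5]
finger_gap: 0.0635
gripper_force: 0.0
```

Request:
{"api": "arm_command", "payload": {
  "series": [
    [[0, 0, -0.02], [0, 0, 0], 0.5],
    [[0, 0, -0.06], [0, 0, 0], 0.5],
    [[0, 0, -0.1], [0, 0, 0], 0.5],
    [[0, 0, -0.1], [0, 0, 0], 0.5],
    [[0, 0.1, -0.1], [0, 0, 0], 0.5],
    [[-0.1, 0.1, -0.05], [0, 0, 0], 0.5],
    [[-0.1, 0.1, 0], [0, 0, 0], 0.5],
    [[-0.1, 0.1, 0], [0, 0, 0], 0.5],
    [[-0.1, 0.1, 0], [0, 0, 0], 0.5],
    [[0, 0, 0], [0, 0, 0], 0.5],
    [[0, 0, 0], [0, 0, 0], 0.5]
  ]
}}

```text
time: 38.98
tcp_pos: [0.3869, 0.1085, 0.2985]
orientation: [0.996, -0.086, 0.002, -0.001]
wrist_force: [-0.5, -0.3, 0.5]
finger_gap: 0.0637
gripper_force: 0.0
```

```bash
python3 - <<'E'
from edg import *
a,d=camera('top');b,D=camera('scene')
cv2.imwrite('pics/fin.png',np.hstack([cv2.resize(a[100:250,190:320],(347,400),interpolation=cv2.INTER_CUBIC),cv2.resize(b[160:300,300:450],(428,400),interpolation=cv2.INTER_CUBIC)]))
for nm,X in(('top',d),('scene',D)):
    P=cloud(nm,X).reshape(-1,3);P=P[np.hypot(P[:,0]-.529,P[:,1]-.234)<.11]
    s=P[(P[:,2]>.094)&(P[:,2]<.108)];e=(s-[.5283,.2341,0])@A[:,:2];print(nm,'strip',np.median(s[:,2]),cv2.minAreaRect(e.astype(np.float32)))
    k=P[(P[:,2]>.164)&(P[:,2]<.18)];e=(k-[.5283,.2341,0])@A[:,:2];print('knob',len(k),cv2.minEnclosingCircle(e.astype(np.float32)),k[:,2].max())
E
```

```text
top strip 0.09961298105413185 ((0.022608933970332146, 0.00029106810688972473), (0.10480141639709473, 0.06015956029295921), 0.5390208959579468)
knob 116 ((0.000711417174898088, -0.0016029729740694165), 0.013999488204717636) 0.1743871865009642
scene strip 0.0998504710102942 ((0.0006348267197608948, -0.0020477566868066788), (0.1546434909105301, 0.060744546353816986), 0.08871465921401978)
knob 95 ((0.002471884246915579, -0.004500438924878836), 0.014921939000487328) 0.17597357863229024
```

View pics/fin.png

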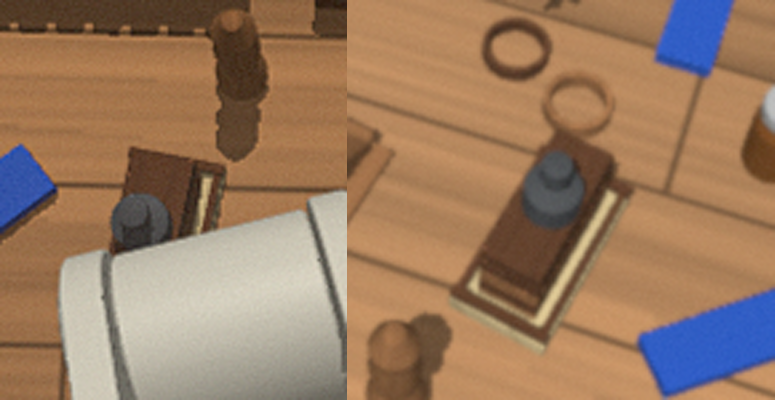

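The final picture shows the weight upright on the middle of the strip, scene half at (553,190). By the scene camera, the strip is within 1 mm of the pile outline. The mill and bowl were not touched, so I'll hand in.

```bash
python3 -c "
from rig import bot;print(bot.sign_off())"
```

```text
the job is handed in; nothing more can be done
None
```

The job is handed in at about 39 s of the 62 s allowed: the strip lies on the pile, flush to within about 1 mm by camera, and the weight stands upright within about 3 mm of its middle, both set down gently and let go.

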